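# Refit the sprung guide roller in its bench stand

### The arm

A 7-joint arm with a two-finger parallel gripper is mounted at the origin on a cart in front of the work surface, level with it; the furniture and walls round the work are solid. World frame = base frame: x ahead of the robot, y to its left, z up, the work surface at z = 0. Lengths are in m, angles in rad, forces in N, time in s.
With the tool pointing down it reaches from about 0.425 to 0.925 m from the base axis. Payload 6.8 kg.
Tool frame: the origin (TCP) lies midway between the tips of the shut fingers; the grasp point (between the pads) lies 19 mm behind it; z points along the fingers, y is the direction in which the jaws open and shut (so a half turn about z gives the same grasp; the last joint's range is limited). The gripper opens to 85 mm and grips with 20 to 120 N. Pads are 22 mm wide; open, the fingers measure 114 mm over their backs; the gripper's body (76 mm by 85 mm) begins 54 mm behind the grasp point. The pads swing forward as they close: fully open they stand 13 mm farther back than shut.
Start: joints at [-1.295, 0.477, 0.022, 1.555, -0.011, 1.109, -0.083], TCP at [0.253, 0.626, 0.231] pointing down, gripper open.
Joint ranges: [-2.96, 2.96], [-0.34, 2.1], [-1.41, 1.46], [0.24, 2.44], [-1.37, 4.51], [0.17, 1.92], [-2.96, 2.96]. Speed limits (rad/s): [2.39, 2.39, 3.14, 3.14, 3.14, 3.14, 3.14].

### API

Orientations are given as a unit quaternion [w, x, y, z].
In Python, from station import bot, vision gives the robot as it stands.
- The arm moves only by the tool move_arm, never from a script. Its argument "increments" is text: rows parted by semicolons, each of 7 numbers parted by spaces: the opening, from 0 (shut) to 1 (fully open), then the shift along the world's x, y, z in mm, then the turn, a rotation vector about the world's x, y, z in rad. In form: grip x y z rx ry rz; .... A call has exactly 8 rows; each row shifts and turns the commanded pose from where the row before left it; what a row does not reach is not made up. A row lasts 1/8 s, in which the tool goes at most 62.5 mm and 10.7 degrees, less where a joint would pass 70% of its speed; a pose out of reach is approached as far as the arm can. A call with a gripper value outside its range is refused whole. The fingers move at their own pace and stop on an object; "newtons" is the grip in N (left out, the last holds). Time passes only in rows, so rows that do not move let the fingers close, or fill a call up. It gives the time, the measured TCP pose, the force and the opening at its end, in the units of the state.
- bot.get_obs(): the state, without advancing time (a new reading comes with each control period).
- vision.read_camera(name): name is "scene" or "top"; returns (picture, depth): 384x512x3 uint8, red, green, blue; 384x512 float32, m along the optical axis (not along the pixel's ray), 0 where there is no reading.
- vision.calibration(name): a dict with "fx", "fy", "cx", "cy" (pixels), "R" (3x3) and "t" (3): a world point X has camera coordinates R X + t. Camera axes: x right, y down, z forward; pixel columns grow to the right and rows downward; lengths in m; the calibration is good to about 2 mm. A picture is of the moment at which its call begins. calibration takes no time and is no camera call.
- bot.hand_in(): hands the job in, once; it reports no verdict.
The state is a dict: "t": time; "q": joint angles; "joint_vel": joint speeds; "joint_torque": joint torques, N m; "eef_pos": TCP position; "tool_rot": TCP orientation; "contact_force": force on the tool from outside, world axes, zero at the start; "torque": the same for the moment, N m; "gripper_width": opening from 0.0 (shut) to 1.0 (fully open).
Only numpy, scipy, OpenCV 4.12 (cv2) and the standard library are available. Lean on these libraries where they do the work, as an engineer would, in place of code of your own. Each camera call takes 0.05 s, during which the arm holds its last target.

### The job

The rubber guide roller has been taken out of its stand for cleaning and lies in the wooden rest. Put it back between the stand's two steel blocks: its thin sprung pin in the small socket, its thick fixed stub in the large one, so that both ends are fully home and the roller sits level in its sockets. Push the spring in with feeling, never ramming it against its stop or the blocks, and leave the things around where they are.

Things in the scene. Friction and masses are not known exactly. Their poses are not given: they have to be found in the camera images.
- roller: Black rubber roller with steel end caps: 36 mm diameter, 100 mm long, 0.2 to 0.4 kg. Origin at its middle on its axis; its y axis runs along it towards the thick stub. Lies level, 44 mm above the bench, in the two V notches of a wooden rest (66 x 104 mm, board 8 mm thick; notches 34 mm either side of the rest's middle, tops 8 mm below the roller's axis); the middle 50 mm is free for fingers.
- roller_stub (a point): Centre of the end of the roller's thick stub: fixed, 12 mm diameter, stands 9 mm out of the cap at +y (59 mm from the roller's middle), edge tapered over its last 2 mm.
- roller_pin (a point): Fixed in the roller's frame where the end of the thin sprung pin is when free: 76 mm from the roller's middle, at -y. The pin: 8 mm diameter, stands 26 mm out of its cap, end domed over its last 3.5 mm. It pushes in along the axis by up to 13 mm, against 3 N at first, rising evenly to 11 N at its hard stop. How far it is in is not measured.
- stand: Grey roller stand fixed to the bench; foot 100 x 170 x 8 mm, origin at the centre of its underside, z up, y along the fitted roller. On it a yoke (bar 44 x 149 mm, top 29 mm above the bench) with two steel blocks is clamped on a slide along y by the black star knob in front (-x). The yoke may stand up to 15 mm either way from the middle: that is not measured, see or feel it. The clamp holds fast.
- socket_large (a point): Fixed to the foot, axes as the stand's: mouth of the stub's socket when the yoke is in the middle (59.5 mm along +y, 78 mm up). Blind round hole 15 mm diameter, 7 mm deep, in the inner (-y) face of the +y block. Both blocks: 32 mm wide in x, 13 mm thick, tops 91.5 mm above the bench; inner faces 119 mm apart.
- socket_small (a point): Same for the pin: mouth of its blind socket with the yoke in the middle (59.5 mm along -y, 78 mm up), 11 mm diameter, 5 mm deep, in the inner (+y) face of the -y block. With the pin's end on the socket's bottom, the stub clears the inner face of the +y block only while the pin is pushed in 11 mm or more of its 13 mm; fitted, it is pushed in 4 mm.
- seat_mid (a point): Fixed to the foot, axes as the stand's: where the fitted roller's middle is if the yoke is in the middle (7.5 mm along +y, 78 mm up). Really it is off by the yoke's shift (up to 15 mm along y) and, as stub and pin have play in their sockets, by up to 1.5 mm in height and x. The fitted roller's +y points along the stand's +y.
- tack_box: bystander: rusty square tin of tacks, 69 x 69 x 60 mm, origin at the centre of its underside
- tin_brown: bystander: flat round brown polish tin, 73 mm across, 22 mm high, origin at its underside
- dark_spool: bystander: wooden spool of black thread, 42 mm across, 60 mm high, origin at its underside
- spool: bystander: wooden spool of pale thread, 42 mm across, 55 mm high, origin at its underside
- glue_tube: bystander: white glue tube lying, 120 x 58 x 37 mm, origin at its underside
- awl: bystander: awl with a turned wooden handle, lying, 95 x 26 x 26 mm, origin at its underside
- crepe_block: bystander: pale crepe rubber block, 41 x 74 x 30 mm, origin at its underside
- lamp_shade (a point): Obstacle, fixed: roughly the middle of the bench lamp's shade, 0.1 m wide; the lamp's arm runs from it to +y at about 0.4 m height. In front of the lamp stand a copying press (0.27 m tall) and, this side of y = -0.23 m, a shoe and iron lasts about as tall. An arm from the left goes over these and in front of the shade, 0.38 m up at x = 0.36 to 0.43 m, until it is past them.

How it is judged:
By the outcome, as a careful person would: the job done as asked, in the order asked, and still so for the second after the job is handed in, with the robot touching nothing.
It also fails if it takes over 67 s, if anything falls off the work surface, if the arm or the gripper's body presses on something with over 40 N, if the wrist force passes 120 N, or if a joint passes its speed limit or range.

## Working session

There is one attempt and no reset: what is moved stays moved. The work goes in short steps, Python scripts to look and compute and a tool call to move; the robot and the scene stay as the last step left them, time stands still between calls to the robot, and variables do not carry over. Pictures are saved under pics/ and viewed, and the job is handed in when it is done.

Besides the shell and the picture viewer there is one more tool, called as name(argument=value, ...), one argument or row to a line, values as JSON. move_arm: Moves the arm, as the interface text tells. Its arguments: {"type":"object","properties":{"increments":{"type":"string"},"newtons":{"type":"number"}},"required":["increments"]}

```bash
ls; mkdir -p pics; python3 - <<'E'
from station import bot, vision
import cv2,numpy as np
print(bot.get_obs())
for n in("scene","top"):
    p,d=vision.read_camera(n); c=vision.calibration(n); print(n,c)
    np.savez(f"pics/{n}0.npz",p=p,d=d,**c)
    cv2.imwrite(f"pics/{n}0.png",cv2.resize(p[:,:,::-1],(800,600),interpolation=cv2.INTER_CUBIC))
E
```

```text
pics
{'t': 0.0, 'q': array([-1.29510217,  0.47780323,  0.02232888,  1.55644563, -0.011522  ,
        1.1092822 , -0.0831196 ]), 'joint_vel': array([ 2.29474404e-05, -2.12826248e-03,  9.61204962e-04,  1.34440089e-03,
       -1.49661096e-04, -6.35260322e-04, -1.25514301e-03]), 'joint_torque': array([ 2.06046457e-04, -5.96440351e+01,  1.60880573e+00, -2.81198806e+01,
        1.25790705e-02,  9.22766514e-03, -3.74962440e-06]), 'eef_pos': array([0.2525298 , 0.62535127, 0.23032585]), 'tool_rot': array([-1.18345309e-04,  1.90720483e-01,  9.81643967e-01, -8.97593346e-04]), 'contact_force': array([0.06739943, 0.84368465, 0.27075604]), 'torque': array([0.02401086, 0.02517976, 0.027107  ]), 'gripper_width': 0.9975224469426002}
scene {'fx': 376.03086370318346, 'fy': 376.03086370318346, 'cx': 261.394347020152, 'cy': 195.3659540278625, 'R': array([[ 0.71514812, -0.69894107,  0.00667428],
       [-0.37254345, -0.38922661, -0.84244526],
       [ 0.59141741,  0.59998668, -0.5387406 ]]), 't': array([-0.64501134,  0.18418322,  0.92513648])}
top {'fx': 461.3736023486741, 'fy': 461.3736023486741, 'cx': 255.89043156033725, 'cy': 189.6730745628769, 'R': array([[-0.01261231, -0.99970414,  0.02079808],
       [-0.98612981,  0.00899313, -0.16573205],
       [ 0.16549598, -0.02259987, -0.98595148]]), 't': array([-0.3414664,  0.6036553,  1.0394768])}
```

View pics/scene0.png

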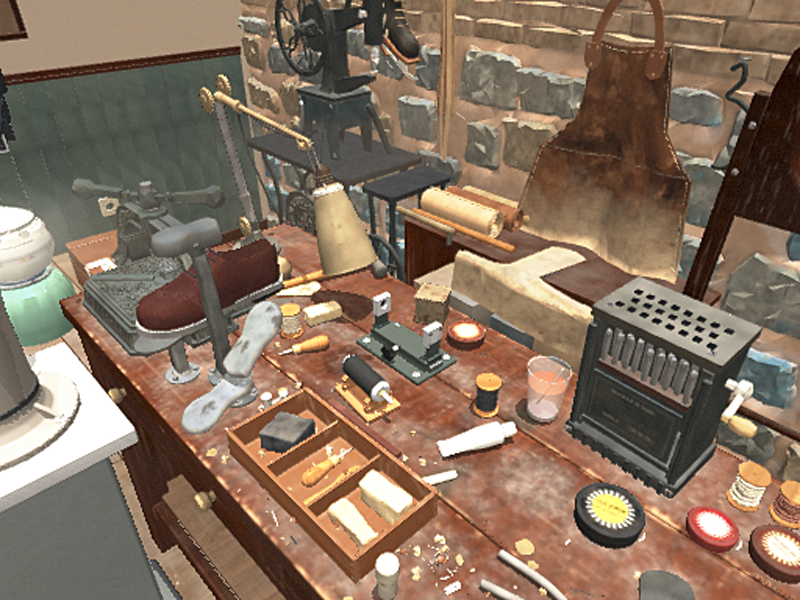

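View pics/top0.png

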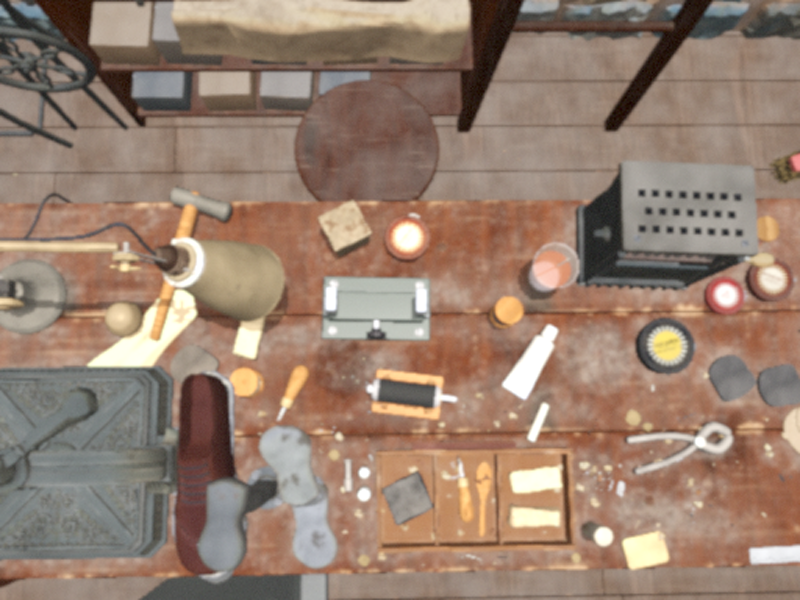

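The top view (800x600) shows the stand at about (377,308). The roller is in its rest at (408,392), with the stub on the left (+y) and the pin on the right. The press, shoe and lasts are on the left, and the lamp shade is at (235,278). Next I'll measure positions from depth.

```bash
cat > h.py <<'E'
import numpy as np,cv2
def load(n):
    z=np.load(f"pics/{n}.npz"); return {k:z[k] for k in z}
def cloud(c):
    h,w=c['d'].shape; v,u=np.mgrid[:h,:w]; d=c['d'].astype(float)
    X=np.stack([(u-c['cx'])/c['fx']*d,(v-c['cy'])/c['fy']*d,d],-1)
    return (X-c['t'])@c['R']
def proj(c,X):
    q=np.atleast_2d(X)@c['R'].T+c['t']; return np.c_[q[:,0]/q[:,2]*c['fx']+c['cx'],q[:,1]/q[:,2]*c['fy']+c['cy']]
E
python3 - <<'E'
from h import *
for n,(u0,v0,u1,v1) in(("top",(195,165,305,275)),("scene",(200,175,310,285))):
    c=load(n+"0"); cv2.imwrite(f"pics/{n}0c.png",cv2.resize(c['p'][v0:v1,u0:u1,::-1],(600,600),interpolation=cv2.INTER_CUBIC))
    P=cloud(c)
    if n=="top":
        for nm,(u,v) in dict(stand=(241,197),bench=(300,260),roller=(261,250),blkL=(212,190),blkR=(268,190),shade=(150,178),knob=(241,212)).items(): print(nm,P[v,u].round(4))
E
```

```text
stand [ 0.5861 -0.3124  0.0313]
bench [ 0.4346 -0.4544 -0.0005]
roller [ 0.4576 -0.3578  0.062 ]
blkL [ 0.5935 -0.247   0.0928]
blkR [ 0.5921 -0.3747  0.0942]
shade [ 0.6008 -0.129   0.2041]
knob [ 0.5491 -0.3122  0.0365]
```

View pics/top0c.png

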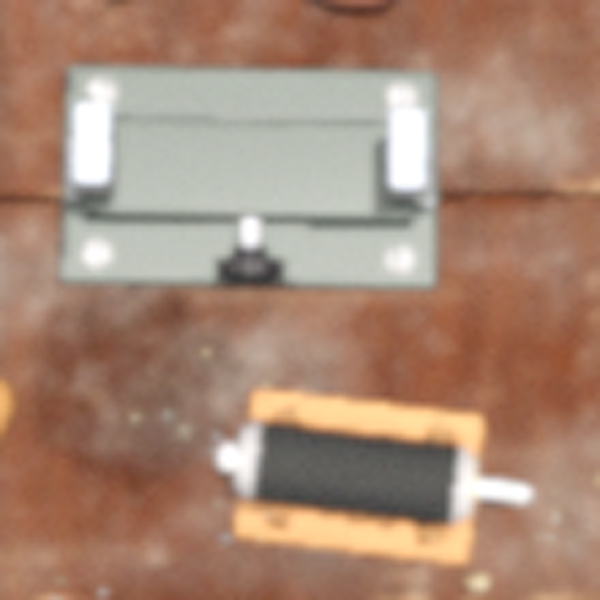

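View pics/scene0c.png

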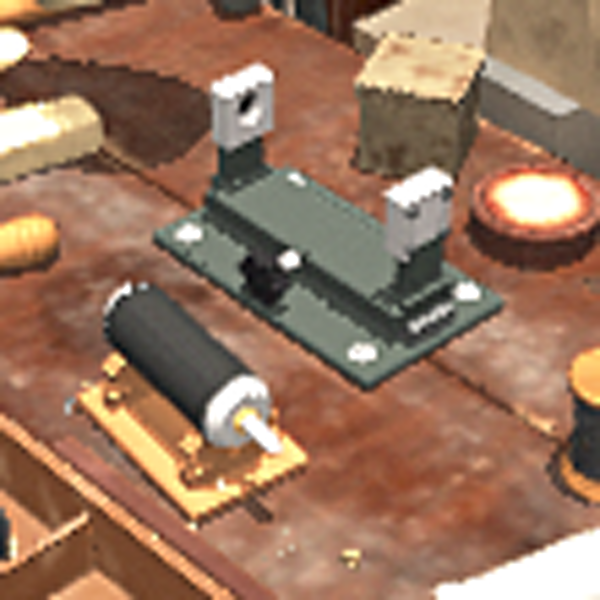

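```bash
python3 - <<'E'
from h import *
from scipy.optimize import least_squares
for n in("top","scene"):
    c=load(n+"0");P=cloud(c).reshape(-1,3);C=c['p'].reshape(-1,3).astype(int)
    ok=c['d'].ravel()>0
    print(n)
    for nm,y0,y1 in(("L",-.29,-.2),("R",-.42,-.34)):
        m=ok&(P[:,2]>.083)&(P[:,2]<.1)&(abs(P[:,0]-.59)<.05)&(P[:,1]>y0)&(P[:,1]<y1)
        Q=P[m]; print(nm,m.sum(),Q.mean(0).round(4),"med z",np.median(Q[:,2]).round(4),"min",Q.min(0).round(4),"max",Q.max(0).round(4))
    # foot
    m=ok&(abs(P[:,2]-.008)<.005)&(abs(P[:,0]-.58)<.065)&(abs(P[:,1]+.31)<.1)&(abs(C[:,0]-C[:,1])<25)
    r=cv2.minAreaRect(P[m][:,:2].astype(np.float32)*1000); print("foot",m.sum(),r, np.median(P[m][:,2]))
    m=ok&(abs(P[:,2]-.029)<.005)&(abs(P[:,0]-.58)<.065)&(abs(P[:,1]+.31)<.1)&(abs(C[:,0]-C[:,1])<25)
    r=cv2.minAreaRect(P[m][:,:2].astype(np.float32)*1000); print("yoke",m.sum(),r, np.median(P[m][:,2]))
    # roller
    dark=C.max(1)<90
    m=ok&dark&(P[:,2]>.043)&(P[:,2]<.075)&(abs(P[:,0]-.457)<.04)&(abs(P[:,1]+.355)<.07)
    Q=P[m]
    def f(p):
        a=np.array([np.sin(p[2]),np.cos(p[2]),0]); q=Q-np.array([p[0],-.355,p[1]]); q=q-np.outer(q@a,a); return np.linalg.norm(q,axis=1)-.018
    s=least_squares(f,[.457,.044,0],loss='soft_l1',f_scale=.001)
    a=np.array([np.sin(s.x[2]),np.cos(s.x[2]),0]); o=np.array([s.x[0],-.355,s.x[1]])
    t=(Q-o)@a
    print("roller",m.sum(),s.x.round(4),"rms",np.sqrt(np.mean(s.fun**2)),"dark ext",np.percentile(t,[0,2,98,100]).round(4))
    m=ok&(P[:,2]>.036)&(P[:,2]<.075)
    q=P-o;t=q@a;rad=np.linalg.norm(q-np.outer(t,a),axis=1)
    mm=m&(rad<.022)&(abs(t)<.1); print(" all ext",t[mm].min(),t[mm].max(), " pin pts",P[mm][t[mm]<-.058].mean(0) if (t[mm]<-.058).any() else 0)
    print(np.histogram(t[mm],bins=np.arange(-.09,.09,.005)))
E
```

```text
top
L 88 [ 0.5918 -0.2445  0.0911] med z 0.0912 min [ 0.576  -0.2515  0.084 ] max [ 0.608  -0.2354  0.0947]
R 94 [ 0.5884 -0.3764  0.091 ] med z 0.0911 min [ 0.5728 -0.3844  0.0833] max [ 0.6047 -0.3699  0.096 ]
foot 1403 ((590.5357055664062, -310.1959533691406), (172.4184112548828, 100.79121398925781), 89.14722442626953) 0.008204544915394109
yoke 979 ((577.0086669921875, -308.4859313964844), (152.1695098876953, 69.50125122070312), 89.542724609375) 0.029049684924030466
roller 190 [0.456  0.0443 0.1309] rms 0.0014368398631484035 dark ext [-0.0389 -0.0365  0.036   0.038 ]
 all ext -0.07424452068630155 0.058363101000834666  pin pts [ 0.44685691 -0.42095615  0.04740558]
(array([ 0,  0,  0,  6,  9,  7,  7,  9, 23, 31, 35, 35, 35, 35, 32, 32, 36,
       32, 32, 34, 36, 32, 29, 34, 36, 34, 31, 29, 11,  9,  0,  0,  0,  0,
        0]), array([-9.00000000e-02, -8.50000000e-02, -8.00000000e-02, -7.50000000e-02,
       -7.00000000e-02, -6.50000000e-02, -6.00000000e-02, -5.50000000e-02,
       -5.00000000e-02, -4.50000000e-02, -4.00000000e-02, -3.50000000e-02,
       -3.00000000e-02, -2.50000000e
[... 1222 characters left out ...]
0,  0,  0,
        0]), array([-9.00000000e-02, -8.50000000e-02, -8.00000000e-02, -7.50000000e-02,
       -7.00000000e-02, -6.50000000e-02, -6.00000000e-02, -5.50000000e-02,
       -5.00000000e-02, -4.50000000e-02, -4.00000000e-02, -3.50000000e-02,
       -3.00000000e-02, -2.50000000e-02, -2.00000000e-02, -1.50000000e-02,
       -1.00000000e-02, -5.00000000e-03,  8.32667268e-17,  5.00000000e-03,
        1.00000000e-02,  1.50000000e-02,  2.00000000e-02,  2.50000000e-02,
        3.00000000e-02,  3.50000000e-02,  4.00000000e-02,  4.50000000e-02,
        5.00000000e-02,  5.50000000e-02,  6.00000000e-02,  6.50000000e-02,
        7.00000000e-02,  7.50000000e-02,  8.00000000e-02,  8.50000000e-02]))
```

The top camera heights agree with the known values: foot 8.2 mm, yoke 29.0 mm, block tops 91.2 mm. From it I get:
- **Roller:** (0.456, -0.3545), yaw about -0.132.
- **Stand:** yaw about -0.025.

Now I'll move up and over the press.

move_arm(
  increments="1 0 0 55 0 0 0; 1 0 -20 55 0 0 0; 1 10 -50 45 0 0 -0.07; 1 25 -55 0 0 0 -0.07; 1 25 -55 0 0 0 -0.07; 1 25 -55 0 0 0 -0.07; 1 25 -55 0 0 0 -0.07; 1 25 -55 0 0 0 -0.07",
  newtons=80,
)

```text
t: 1.1
eef_pos: [0.3873, 0.2828, 0.3825]
tool_rot: [-0.0, 0.392, 0.92, -0.0]
contact_force: [0.5, -0.1, 0.3]
gripper_width: 1.003
```

move_arm(
  increments="1 8 -60 0 0 0 -0.07; 1 8 -60 0 0 0 -0.07; 1 8 -60 0 0 0 -0.07; 1 8 -60 0 0 0 -0.07; 1 5 -60 0 0 0 -0.07; 1 5 -60 0 0 0 -0.07; 1 0 -60 0 0 0 -0.07; 1 0 -60 0 0 0 -0.07",
)

```text
t: 2.1
eef_pos: [0.4283, -0.1969, 0.3826]
tool_rot: [0.0, 0.631, 0.776, 0.0]
contact_force: [0.4, 0.7, -0.6]
gripper_width: 0.999
```

```bash
python3 -c "
from station import bot
o=bot.get_obs();print(o['q'],o['eef_pos'],o['tool_rot'])"
```

```text
[-0.54198963 -0.0364441   0.83842181  1.84774554  0.02715265  1.317971
  0.49433417] [ 0.42831294 -0.19689759  0.3826103 ] [4.74958045e-06 6.31037355e-01 7.75752322e-01 4.37883692e-04]
```

move_arm(
  increments="1 10 -53 0 0 0 -0.115; 1 9 -53 0 0 0 -0.115; 1 9 -52 -20 0 0 -0.107; 1 0 0 -50 0 0 0; 1 0 0 -55 0 0 0; 1 0 0 -55 0 0 0; 1 0 0 -55 0 0 0; 1 0 0 -40 0 0 0",
)

```text
t: 3.1
eef_pos: [0.456, -0.3521, 0.1049]
tool_rot: [-0.001, 0.751, 0.66, -0.0]
contact_force: [-0.1, 0.6, 0.7]
gripper_width: 1.004
```

```bash
python3 -c "
from station import bot,vision
import numpy as np,cv2
o=bot.get_obs();print(o['q'],o['eef_pos'],o['tool_rot'])
for n in('top','scene'):
    p,d=vision.read_camera(n);np.savez(f'pics/{n}1.npz',p=p,d=d,**vision.calibration(n))
    u,v=(195,165) if n=='top' else (190,150)
    cv2.imwrite(f'pics/{n}1c.png',cv2.resize(p[v:v+120,u:u+120,::-1],(600,600),interpolation=cv2.INTER_CUBIC))
"
```

```text
[-0.03023967  0.59808904  0.79162267  1.94060847 -0.56630297  0.842222
  0.93830497] [ 0.45604448 -0.3520765   0.10493274] [-1.33296783e-03  7.51494582e-01  6.59737782e-01 -4.18752419e-04]
```

View pics/scene1c.png

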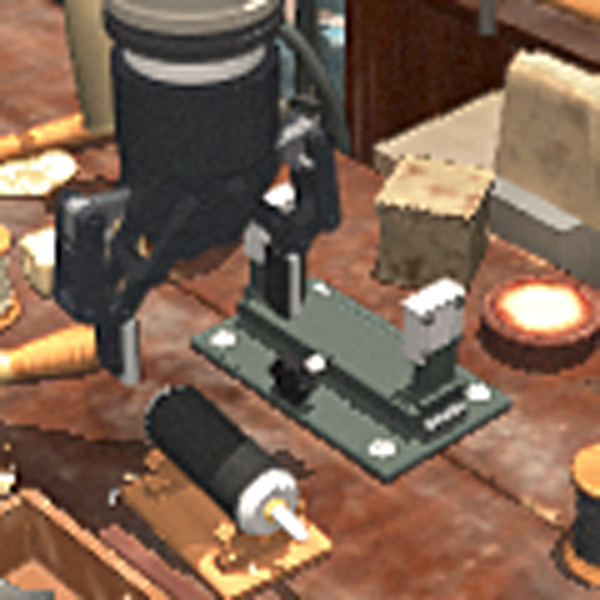

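View pics/top1c.png

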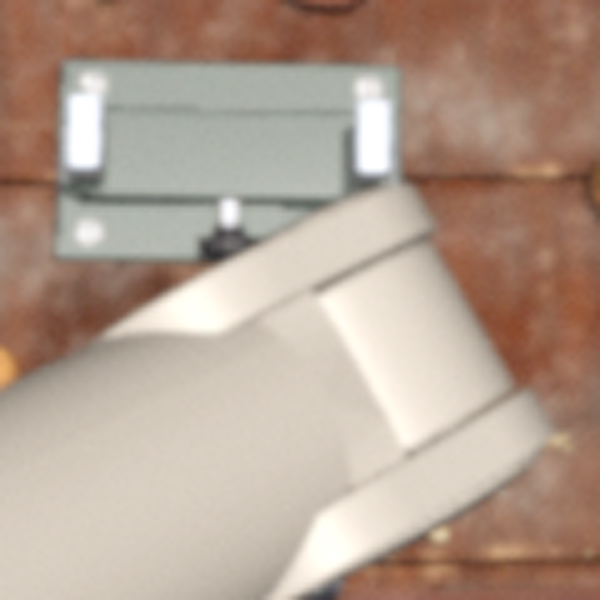

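move_arm(
  increments="1 0 0 -30 0 0 0; 1 0 0 -25 0 0 0; 1 0 0 -15 0 0 0; 1 0 0 -9 0 0 0; 1 0 0 0 0 0 0; 0.6 0 0 0 0 0 0; 0.55 0 0 0 0 0 0; 0.55 0 0 0 0 0 0",
)

```text
t: 4.2
eef_pos: [0.4571, -0.3531, 0.029]
tool_rot: [0.0, 0.752, 0.66, 0.0]
contact_force: [-0.1, 0.5, -0.9]
gripper_width: 0.553
```

```bash
python3 -c "
from station import bot,vision
import numpy as np,cv2
o=bot.get_obs();print(o['q'],o['eef_pos'],o['tool_rot'])
for n in('scene',):
    p,d=vision.read_camera(n);np.savez(f'pics/{n}2.npz',p=p,d=d,**vision.calibration(n))
    u,v=(190,160)
    cv2.imwrite(f'pics/{n}2c.png',cv2.resize(p[v:v+120,u:u+120,::-1],(600,600),interpolation=cv2.INTER_CUBIC))
"
```

```text
[ 0.0499747   0.70073757  0.68262469  1.96907175 -0.67333515  0.71082689
  1.01951315] [ 0.45711161 -0.35310811  0.02899366] [2.29778584e-04 7.51543567e-01 6.59683408e-01 1.27036820e-04]
```

View pics/scene2c.png

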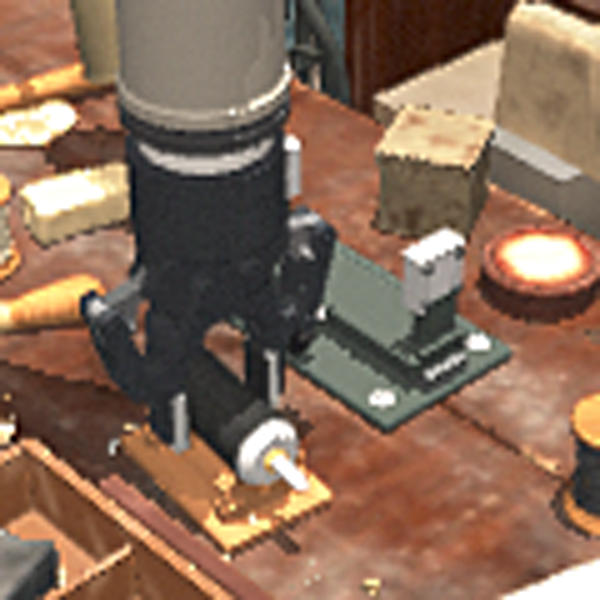

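move_arm(
  increments="0.55 0 -1 -3 0 0 0; 0.55 0 0 -3 0 0 0; 0.45 0 0 0 0 0 0; 0.3 0 0 0 0 0 0; 0.1 0 0 0 0 0 0; 0.1 0 0 0 0 0 0; 0.1 0 0 0 0 0 0; 0.1 0 0 0 0 0 0",
  newtons=80,
)

```text
t: 5.25
eef_pos: [0.4564, -0.3539, 0.0227]
tool_rot: [-0.0, 0.752, 0.66, -0.0]
contact_force: [-4.2, 1.7, 5.1]
gripper_width: 0.4
```

```bash
python3 -c "
from station import bot
o=bot.get_obs();print(o['eef_pos'],o['tool_rot'],o['contact_force'],o['torque'],o['gripper_width'])"
```

```text
[ 0.4564019  -0.35389774  0.02268531] [-4.24298286e-04  7.51633239e-01  6.59581146e-01 -7.10877574e-05] [-4.15069552  1.66567613  5.12082529] [ 0.36052393  0.88115815 -0.05732337] 0.4000135238533889
```

move_arm(
  increments="0.1 0 0 10 0 0 0; 0.1 0 0 25 0 0 0; 0.1 0 0 40 0 0 0; 0.1 0 0 40 0 0 0; 0.1 0 0 25 0 0 0.035; 0.1 0 0 0 0 0 0.036; 0.1 0 0 0 0 0 0.036; 0.1 0 0 0 0 0 0",
)

```text
t: 6.25
eef_pos: [0.4564, -0.3534, 0.1614]
tool_rot: [-0.001, 0.715, 0.699, -0.0]
contact_force: [-0.3, 0.3, -2.5]
gripper_width: 0.398
```

```bash
cat > snap.py <<'E'
import sys
from station import bot,vision
import numpy as np,cv2
k=sys.argv[1]; 
o=bot.get_obs();print(o['t'],o['eef_pos'].round(4),o['tool_rot'].round(4),'F',o['contact_force'].round(2),'T',o['torque'].round(2),o['gripper_width'])
for n in sys.argv[2:]:
    n,u,v,w=n.split(',');u,v,w=int(u),int(v),int(w)
    p,d=vision.read_camera(n);np.savez(f'pics/{n}{k}.npz',p=p,d=d,**vision.calibration(n))
    cv2.imwrite(f'pics/{n}{k}c.png',cv2.resize(p[v:v+w,u:u+w,::-1],(600,600),interpolation=cv2.INTER_CUBIC))
E
python3 snap.py 3 scene,190,130,130 top,190,150,130
```

```text
6.25 [ 0.4564 -0.3534  0.1614] [-1.000e-03  7.150e-01  6.991e-01 -2.000e-04] F [-0.31  0.31 -2.47] T [-0.05  0.04 -0.03] 0.3982356765886371
```

View pics/scene3c.png

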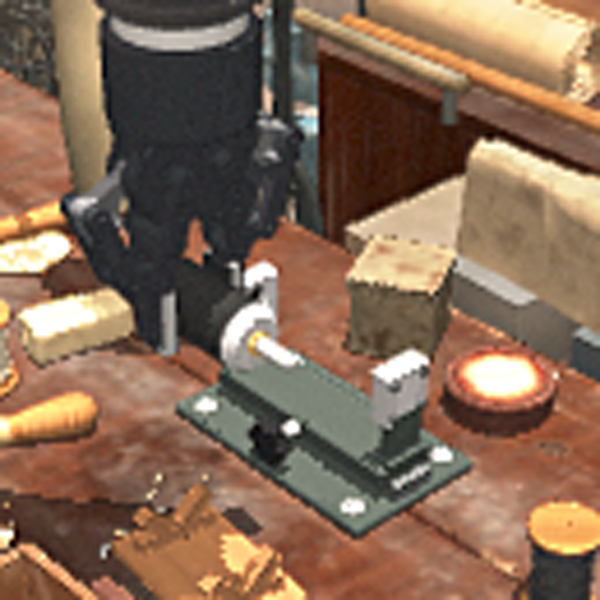

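View pics/top3c.png

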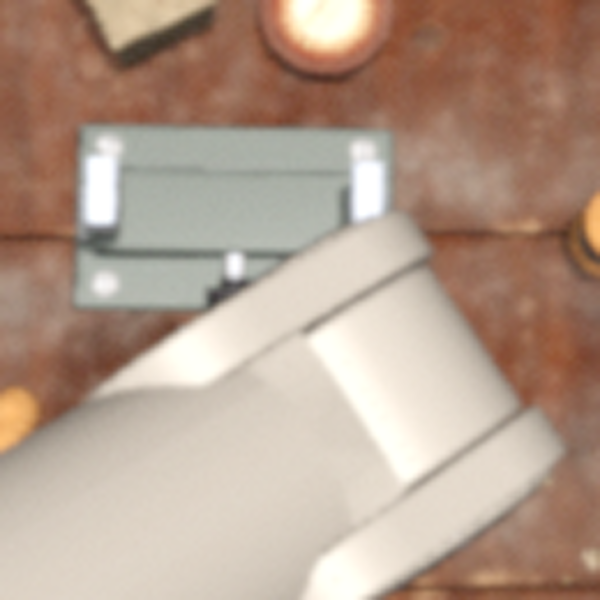

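```bash
python3 - <<'E'
from h import *
c=load("top0"); print("cam",-c['R'].T@c['t'])
g=c['p'].astype(float).mean(2)
def bp(u,v,z):
    r=c['R'].T@np.array([(u-c['cx'])/c['fx'],(v-c['cy'])/c['fy'],1]); o=-c['R'].T@c['t']; return o+r*(z-o[2])/r[2]
C=[]
for nm,(u0,u1,v0,v1) in dict(L=(205,219,180,204),R=(262,276,180,204)).items():
    w=g[v0:v1,u0:u1]; print(nm); print(w.astype(int)[::2])
    W=np.clip((w-175)/60,0,1); vv,uu=np.mgrid[v0:v1,u0:u1]
    u=(W*uu).sum()/W.sum(); v=(W*vv).sum()/W.sum(); X=bp(u,v,.0915);C.append(X); print(u,v,X.round(4),"area",W.sum())
d=C[0]-C[1];print("sep",np.linalg.norm(d),"yaw",-np.arctan2(d[0],d[1]),"mid",(C[0]+C[1])/2)
E
```

```text
cam [ 0.41894658 -0.32330208  1.13202057]
L
[[113 112 131 163 180 196 226 244 240 230 221 202 186 182]
 [111 119 151 174 185 195 222 245 251 250 238 213 190 184]
 [116 128 161 203 246 255 255 255 255 252 222 195 185 184]
 [121 128 164 218 255 255 255 255 255 254 209 168 161 161]
 [127 133 165 215 255 255 255 255 255 253 207 176 178 178]
 [126 139 177 222 255 255 255 255 255 250 198 173 181 182]
 [115 133 181 228 255 255 255 255 255 254 209 176 182 185]
 [111 130 180 231 255 255 255 255 255 252 206 176 183 187]
 [116 134 180 226 255 255 255 255 255 248 192 173 185 188]
 [123 137 163 186 208 222 225 226 220 194 164 171 185 189]
 [133 138 155 144 124 109 104 109 111 116 139 172 188 191]
 [102 106 112 108 102  98 105 112 119 132 161 180 187 190]]
211.94633911754102 189.25792489880976 [ 0.5955 -0.2468  0.0915] area 138.62777777777777
R
[[183 186 185 190 204 216 217 215 205 193 186 179 165 151]
 [185 185 186 204 238 255 252 249 242 216 192 181 165 156]
 [186 186 184 196 224 243 244 245 240 223 204 189 169 157]
 [180 180 182 192 228 255 255 255 255 255 249 208 170 154]
 [175 177 179 187 225 255 255 255 255 255 251 208 170 151]
 [183 179 163 170 220 255 255 255 255 255 252 210 173 155]
 [183 159 130 153 219 255 255 255 255 255 251 210 172 153]
 [182 159 129 150 221 255 255 255 255 255 248 200 167 152]
 [185 162 131 148 216 255 255 255 255 255 248 200 163 140]
 [188 163 132 145 206 252 255 255 255 255 239 198 165 133]
 [189 164 132 118 124 139 146 150 153 160 166 178 161 121]
 [191 167 136 119 109 100  94  97 101 126 158 186 170 128]]
268.85129882624597 189.63313450067352 [ 0.5934 -0.3768  0.0915] area 144.3611111111111
sep 0.130024871539689 yaw -0.015798512408911586 mid [ 0.59445137 -0.31181971  0.0915    ]
```

```bash
python3 - <<'E'
from h import *
c=load("top0")
g=c['p'].astype(float).mean(2); o=-c['R'].T@c['t']
def bp(u,v,z):
    r=c['R'].T@np.array([(u-c['cx'])/c['fx'],(v-c['cy'])/c['fy'],1]); return o+r*(z-o[2])/r[2]
def cross(p,th):
    i=np.where((p[:-1]-th)*(p[1:]-th)<0)[0]; return [k+(p[k]-th)/(p[k]-p[k+1]) for k in i]
for u in (209,210,211,212,213,266,267,268,269,270,271,272):
    p=g[178:208,u]; print(u,[(round(178+k,2),*bp(u,178+k,.0915)[:2].round(4)) for k in cross(p,180)], p.astype(int)[2:24])
print("roller")
for u in range(244,282,4):
    p=g[235:268,u]; ks=cross(p,100); print(u,[(round(235+k,2)) for k in ks], [bp(u,235+k,.044)[0].round(4) for k in ks], p.astype(int)[2:])
E
```

```text
209 [(np.float64(179.5), np.float64(0.6182), np.float64(-0.24)), (np.float64(198.46), np.float64(0.5743), np.float64(-0.2402)), (np.float64(205.51), np.float64(0.5581), np.float64(-0.2403))] [180 183 185 206 246 255 255 255 255 255 255 255 255 255 255 255 255 253
 208 147 124 112]
210 [(np.float64(178.38), np.float64(0.6208), np.float64(-0.2423)), (np.float64(198.57), np.float64(0.574), np.float64(-0.2425)), (np.float64(205.89), np.float64(0.5572), np.float64(-0.2425))] [196 202 195 221 255 255 255 255 255 255 255 255 255 255 255 255 255 255
 222 148 109  94]
211 [(np.float64(178.11), np.float64(0.6214), np.float64(-0.2446)), (np.float64(198.58), np.float64(0.574), np.float64(-0.2447)), (np.float64(206.18), np.float64(0.5566), np.float64(-0.2448))] [226 235 222 230 255 255 255 255 255 255 255 255 255 255 255 255 255 255
 225 147 104  94]
212 [(np.float64(198.6), np.float64(0.5739), np.float64(-0.247)), (np.float64(206.22), np.float64(0.5564), np.float64(-0.2471))] [244 255 245 247 255 255 255 255 255 255 255 255 255 255 255 255 255 255
 226 148 109  97]
213 [(np.float64(198.56), np.f
[... 3347 characters left out ...]
4(0.4367)] [104 119 165 202 211 211 206 181 135  85  81  86  92  91  95  94  94  91
  89  87  77  76  85 145 194 205 208 209 205 192 159]
272 [np.float64(245.95), np.float64(260.47)] [np.float64(0.4674), np.float64(0.4337)] [109 108 147 198 210 211 206 197 152  97  78  83  88  90  94  93  95  95
  92  88  81  75  71  79 123 161 165 176 200 200 172]
276 [np.float64(246.36), np.float64(259.91)] [np.float64(0.4663), np.float64(0.4349)] [104 110 125 168 203 206 196 178 152 110  81  82  87  90  91  95  97  97
  95  93  91  89  90 101 145 175 190 201 206 204 193]
280 [] [] [109 115 116 150 198 212 213 210 206 206 209 218 228 238 244 249 253 254
 251 246 237 226 211 201 201 203 203 198 195 190 177]
```

```bash
python3 - <<'E'
from h import *
for n in("top","scene"):
    c=load(n+"0");P=cloud(c).reshape(-1,3);ok=c['d'].ravel()>0
    m=ok&(P[:,0]>.5)&(P[:,0]<.75)&(P[:,1]>-.23)&(P[:,1]<0.02)&(P[:,2]>.1)
    for z in np.arange(.1,.5,.03):
        q=P[m&(P[:,2]>=z)&(P[:,2]<z+.03)]
        if len(q)>3: print(n,z.round(2),len(q),q.min(0).round(3),q.max(0).round(3))
c=load("top3");P=cloud(c);p=P[225:285,190:320].reshape(-1,3);p=p[p[:,2]>.15]
for z in np.arange(.25,.6,.05):
    q=p[(p[:,2]>z)&(p[:,2]<z+.05)]
    if len(q)>3: print("arm",z.round(2),len(q),q.min(0).round(3),q.max(0).round(3))
P=P[150:].reshape(-1,3)
for x in np.arange(.3,.6,.05):
    q=P[(P[:,2]>.25)&(abs(P[:,0]-x)<.01)&(P[:,1]>-.5)&(P[:,1]<0.)]
    if len(q)>3: print("armx",x.round(2),q.min(0).round(3),q.max(0).round(3))
E
```

```text
top 0.1 232 [ 0.558 -0.179  0.102] [ 0.671 -0.105  0.13 ]
top 0.13 503 [ 0.562 -0.177  0.13 ] [ 0.665 -0.085  0.16 ]
top 0.16 599 [ 0.566 -0.162  0.16 ] [ 0.662 -0.073  0.19 ]
top 0.19 587 [ 0.574 -0.141  0.19 ] [ 0.656 -0.066  0.22 ]
top 0.22 596 [ 0.58  -0.122  0.22 ] [ 0.649 -0.044  0.25 ]
top 0.25 523 [ 0.588 -0.1    0.25 ] [ 0.642 -0.039  0.28 ]
top 0.28 176 [ 0.603 -0.071  0.28 ] [ 0.627 -0.032  0.31 ]
top 0.31 450 [ 0.587 -0.051  0.31 ] [0.638 0.02  0.34 ]
top 0.34 36 [ 0.634 -0.037  0.34 ] [ 0.639 -0.013  0.347]
scene 0.1 228 [ 0.557 -0.182  0.1  ] [ 0.654 -0.091  0.13 ]
scene 0.13 391 [ 0.56  -0.179  0.13 ] [ 0.657 -0.088  0.16 ]
scene 0.16 378 [ 0.565 -0.16   0.16 ] [ 0.654 -0.079  0.19 ]
scene 0.19 336 [ 0.572 -0.143  0.19 ] [ 0.645 -0.07   0.22 ]
scene 0.22 269 [ 0.581 -0.12   0.22 ] [ 0.642 -0.053  0.25 ]
scene 0.25 175 [ 0.588 -0.102  0.25 ] [ 0.631 -0.042  0.28 ]
scene 0.28 72 [ 0.602 -0.074  0.28 ] [ 0.621 -0.027  0.31 ]
scene 0.31 134 [ 0.585 -0.05   0.311] [0.635 0.02  0.34 ]
scene 0.34 4 [ 0.634 -0.035  0.34 ] [ 0.637 -0.023  0.342]
arm 0.45 23 [ 0.4   -0.412  0.466] [ 0.475 -0.353  0.5  ]
arm 0.5 1780 [ 0.399 -0.411  0.5  ] [ 0.475 -0.274  0.55 ]
arm 0.55 3534 [ 0.398 -0.367  0.55 ] [ 0.471 -0.256  0.6  ]
armx 0.3 [ 0.309 -0.204  0.649] [ 0.31  -0.202  0.657]
armx 0.35 [ 0.34  -0.282  0.575] [ 0.36  -0.096  0.728]
armx 0.4 [ 0.39  -0.368  0.263] [ 0.41  -0.17   0.655]
armx 0.45 [ 0.44  -0.412  0.466] [ 0.46  -0.249  0.586]
armx 0.5 [ 0.49  -0.379  0.48 ] [ 0.51  -0.316  0.545]
```

Clearances to the lamp are fine. I'll move over the stand and tilt so the stub end is up.

move_arm(
  increments="0.1 20 10 0 0 0 0; 0.1 25 12 0 0 0 0; 0.1 25 12 0 0.038 -0.001 -0.001; 0.1 25 12 0 0.038 -0.001 -0.001; 0.1 20 14 0 0.038 -0.001 -0.001; 0.1 19 12 0 0.038 -0.001 -0.001; 0.1 0 0 0 0.038 -0.001 0; 0.1 0 0 0 0 0 0",
)

```text
t: 7.35
eef_pos: [0.5905, -0.283, 0.1622]
tool_rot: [-0.066, 0.714, 0.694, 0.067]
contact_force: [-1.0, 0.1, -1.6]
gripper_width: 0.399
```

```bash
python3 snap.py 4 scene,190,110,130
```

```text
7.35 [ 0.5905 -0.283   0.1622] [-0.0663  0.7138  0.694   0.0674] F [-0.99  0.09 -1.58] T [-0.33  0.01  0.01] 0.39906790288260374
```

View pics/scene4c.png

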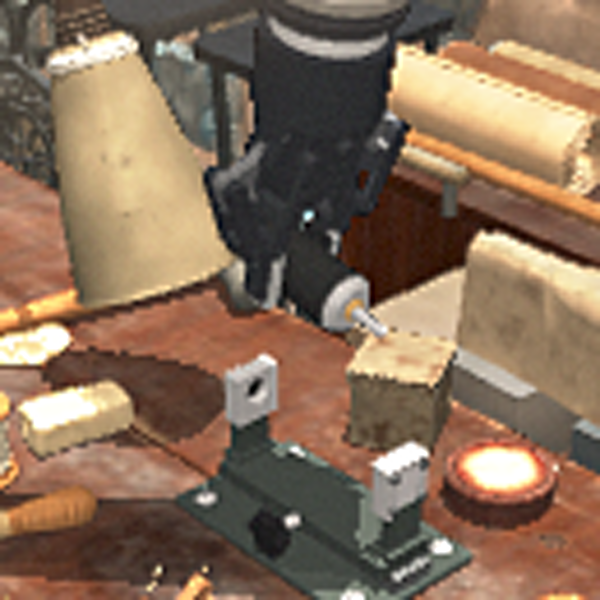

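```bash
cat > pinfit.py <<'E'
import sys
from h import *
from scipy.optimize import least_squares
from scipy.spatial.transform import Rotation as R
k,ex,ey,ez,w,x,y,z=sys.argv[1],*map(float,sys.argv[2:9])
c=load("scene"+k);P=cloud(c).reshape(-1,3);ok=c['d'].ravel()>0;C=c['p'].reshape(-1,3).astype(int)
Rm=R.from_quat([x,y,z,w]).as_matrix(); T=np.array([ex,ey,ez])
a0=Rm[:,0]*np.sign(Rm[1,0]); ctr=T-Rm[:,2]*.0213
print("axis cmd",a0.round(4),"ctr",ctr.round(4),"pin",(ctr-.076*a0).round(4),"stub",(ctr+.059*a0).round(4))
q=P-ctr;t=q@a0;r=np.linalg.norm(q-np.outer(t,a0),axis=1)
m=ok&(r<.024)&(t>-.047)&(t<-.012)
Q=P[m]
def f(p):
    a=a0+np.array([p[2],0,p[3]]);a/=np.linalg.norm(a);q=Q-ctr-np.array([p[0],0,p[1]]);return np.linalg.norm(q-np.outer(q@a,a),axis=1)-.018
s=least_squares(f,[0,0,0,0],loss='soft_l1',f_scale=.001);print("body",m.sum(),s.x.round(4),np.median(abs(s.fun)))
m=ok&(r<.009)&(t<-.053)&(t>-.09);Q=P[m];tt=t[m];print("pin n",m.sum(),"tmin",np.sort(tt)[:4].round(4))
rr=(q[m]-np.outer(tt,a0));print("pin lateral off",np.median(rr,0).round(4), "t",tt.mean())
E
python3 pinfit.py 4 0.5905 -0.283 0.1622 -0.0663  0.7138  0.694   0.0674
```

```text
axis cmd [0.0277 0.9817 0.1882] ctr [ 0.5904 -0.287   0.1831] pin [ 0.5883 -0.3616  0.1688] stub [ 0.592  -0.2291  0.1942]
body 163 [-0.001  -0.001  -0.0102  0.0253] 0.0007856833239427638
pin n 31 tmin [-0.0775 -0.0771 -0.0768 -0.0746]
pin lateral off [-0.0041 -0.      0.0009] t -0.06394261397259372
```

move_arm(
  increments="0.1 0 0 -15 0 0 0; 0.1 0 0 -20 0 0 0; 0.1 0 0 -20 0 0 0; 0.1 0 0 -15 0 0 0; 0.1 0 0 -12 0 0 0; 0.1 0 0 -8 0 0 0; 0.1 0 0 0 0 0 0; 0.1 0 0 0 0 0 0",
)

```text
t: 8.4
eef_pos: [0.5909, -0.2837, 0.074]
tool_rot: [-0.065, 0.714, 0.694, 0.068]
contact_force: [-4.5, -1.8, 6.7]
gripper_width: 0.403
```

```bash
python3 snap.py 5 scene,215,160,90
```

```text
8.4 [ 0.5909 -0.2837  0.074 ] [-0.0651  0.7137  0.6941  0.0681] F [-4.46 -1.82  6.72] T [0.07 0.63 0.2 ] 0.40300963624111724
```

View pics/scene5c.png

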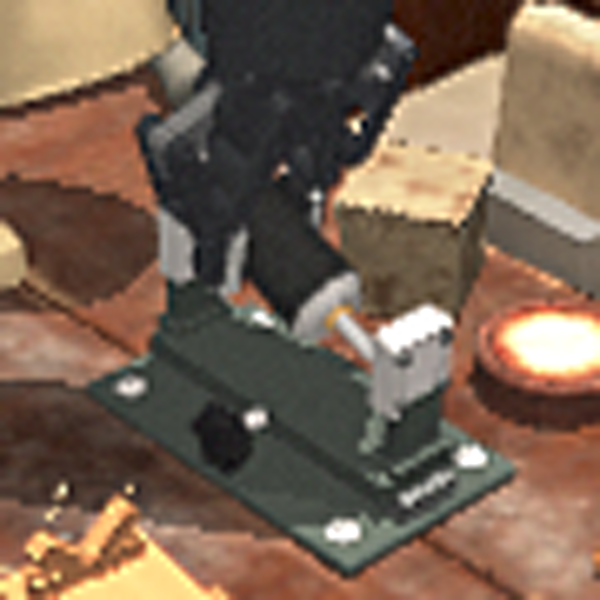

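The force jump (Fz +9 N) shows the roller's stub-end cap resting on the top of the +y block. I hadn't allowed for the 18 mm cap radius, so 11° isn't enough. I'll lift off and tilt to about 16°.

move_arm(
  increments="0.1 0 0 6 0 0 0; 0.1 0 0 6 0 0 0; 0.1 0 0 6 0.03 -0.001 0; 0.1 0 1 0 0.03 -0.001 0; 0.1 0 1 0 0.03 -0.001 0; 0.1 0 0 0 0 0 0; 0.1 0 0 0 0 0 0; 0.1 0 0 0 0 0 0",
)

```text
t: 9.45
eef_pos: [0.591, -0.2797, 0.0906]
tool_rot: [-0.097, 0.709, 0.691, 0.1]
contact_force: [0.9, 0.4, -2.2]
gripper_width: 0.402
```

```bash
python3 snap.py 6 scene,215,150,90
```

```text
9.45 [ 0.591  -0.2797  0.0906] [-0.0972  0.7094  0.6908  0.1003] F [ 0.95  0.38 -2.2 ] T [-0.44  0.05 -0.01] 0.40210358030027393
```

View pics/scene6c.png

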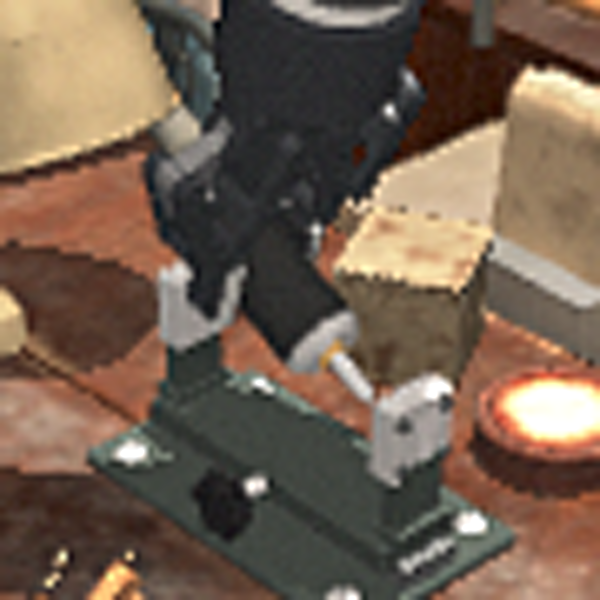

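```bash
python3 pinfit.py 6 0.591 -0.2797 0.0906 -0.0972  0.7094  0.6908  0.1003; python3 - <<'E'
from h import *
# image line check: project predicted roller outlines on scene6
from scipy.spatial.transform import Rotation as R
c=load("scene6");T=np.array([.591,-.2797,.0906]);Rm=R.from_quat([.7094,.6908,.1003,-.0972]).as_matrix()
a=Rm[:,0]*np.sign(Rm[1,0]);ctr=T-Rm[:,2]*.0213
img=cv2.resize(c['p'][150:240,215:305,::-1],(720,720),interpolation=cv2.INTER_CUBIC)
off=np.array([-.002,-.002,-.0015])
def dr(X,col):
    q=(proj(c,X+off)-[215,150]+.5)*8-.5
    cv2.polylines(img,[np.round(q).astype(np.int32)],False,col,1)
u=np.cross(a,[0,0,1]);u/=np.linalg.norm(u);w=np.cross(u,a)
th=np.linspace(0,2*np.pi,40)[:,None]
def ring(t,r):return ctr+a*t+r*(np.cos(th)*u+np.sin(th)*w)
dr(ring(-.05,.018),(0,255,0));dr(ring(-.0725,.004),(0,255,0));dr(np.array([ctr,ctr-.076*a]),(0,0,255));dr(ring(.05,.018),(0,255,0))
# blocks
for y0,yc in((-.3778+.0005,0),(-.2456+.0005,0)):
    xc=.5897+.0265*(y0+.311)
    f=lambda dx,dy,z:[xc+dx+.0265*dy,y0+dy-.0265*dx,z]
    dr(np.array([f(-.016,-.0065,.0915),f(.016,-.0065,.0915),f(.016,.0065,.0915),f(-.016,.0065,.0915),f(-.016,-.0065,.0915),f(-.016,-.0065,.06)]),(255,0,0))
    s=.0065 if y0<-.3 else -.0065; r=.0055 if y0<-.3 else .0075
    dr(np.array([f(r*np.cos(t),s,.078+r*np.sin(t)) for t in th[:,0]]),(255,0,255))
cv2.imwrite("pics/ov6.png",img)
E
```

```text
axis cmd [0.0254 0.9606 0.2766] ctr [ 0.5908 -0.2856  0.1111] pin [ 0.5889 -0.3586  0.09  ] stub [ 0.5923 -0.2289  0.1274]
body 168 [-0.0016 -0.0004 -0.0315  0.2225] 0.0008143169448009118
pin n 15 tmin [-0.0884 -0.0882 -0.0872 -0.0748]
pin lateral off [-0.0021  0.0017 -0.006 ] t -0.06533334136595402
```

View pics/ov6.png

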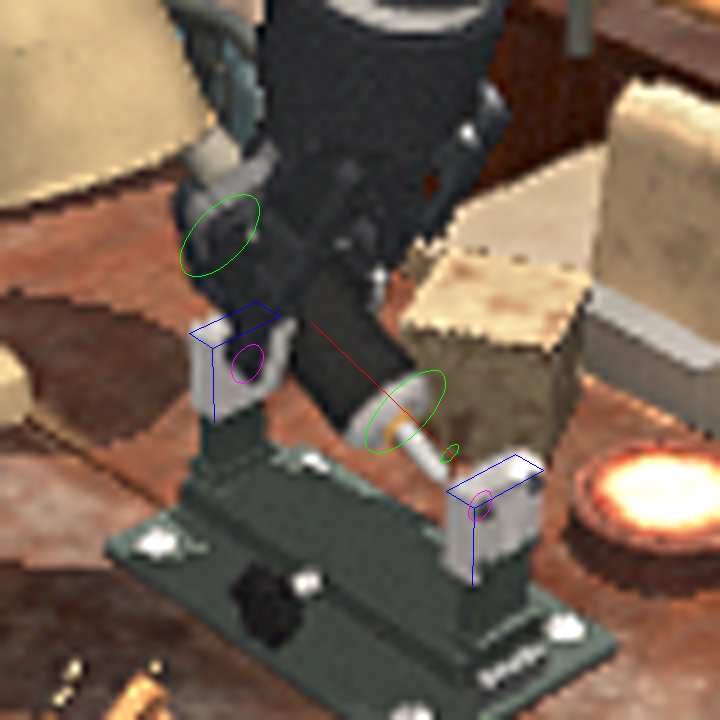

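```bash
cat > ov.py <<'E'
import sys
from h import *
from scipy.spatial.transform import Rotation as R
def ov(k,T,q,deltas,out,u0,v0,n=90,sc=8,off=(-.002,-.002,-.0015),s=0,h=.0213,yaw=0):
    c=load("scene"+k);T=np.array(T);w,x,y,z=q;Rm=R.from_quat([x,y,z,w]).as_matrix()
    a0=Rm[:,0]*np.sign(Rm[1,0]);g=T-Rm[:,2]*h;ax=Rm[:,1]*np.sign(Rm[0,1])
    big=cv2.resize(c['p'][v0:v0+n,u0:u0+n,::-1],(n*sc,n*sc),interpolation=cv2.INTER_CUBIC)
    th=np.linspace(0,2*np.pi,40)[:,None];ims=[]
    for d in deltas:
        img=big.copy();a=R.from_rotvec(ax*d).apply(a0);ctr=g+s*a
        u=np.cross(a,[0,0,1]);u/=np.linalg.norm(u);wv=np.cross(u,a)
        def dr(X,col):
            q=(proj(c,X+np.array(off))-[u0,v0]+.5)*sc-.5;cv2.polylines(img,[np.round(q).astype(np.int32)],False,col,1)
        ring=lambda t,r:ctr+a*t+r*(np.cos(th)*u+np.sin(th)*wv)
        for t,r in((-.05,.018),(-.041,.018),(-.0725,.004),(-.052,.004),(.05,.018)):dr(ring(t,r),(0,255,0))
        V=c['R'].T@[0,0,1];l=np.cross(a,V);l/=np.linalg.norm(l)
        for sg in(1,-1):
            dr(np.array([ctr-.05*a+sg*.018*l,ctr+.05*a+sg*.018*l]),(0,255,255));dr(np.array([ctr-.05*a+sg*.004*l,ctr-.0725*a+sg*.004*l]),(0,0,255))
        ims.append(img)
    cv2.imwrite(out,np.hstack(ims))
E
python3 - <<'E'
from ov import ov
ov("6",[.591,-.2797,.0906],[-.0972,.7094,.6908,.1003],[.1,.2],"pics/ov6b.png",235,165,n=50)
ov("4",[0.5905,-0.283,0.1622],[-0.0663,0.7138,0.694,0.0674],[0,.1],"pics/ov4b.png",235,145,n=50)
E
```

```text
(no output)
```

View pics/ov6b.png

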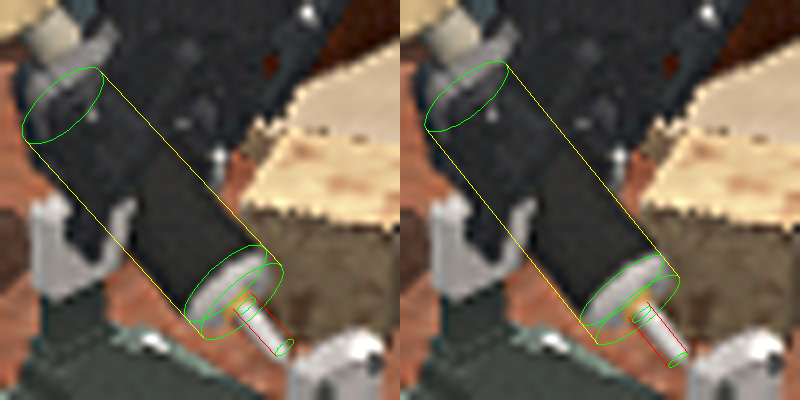

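View pics/ov4b.png

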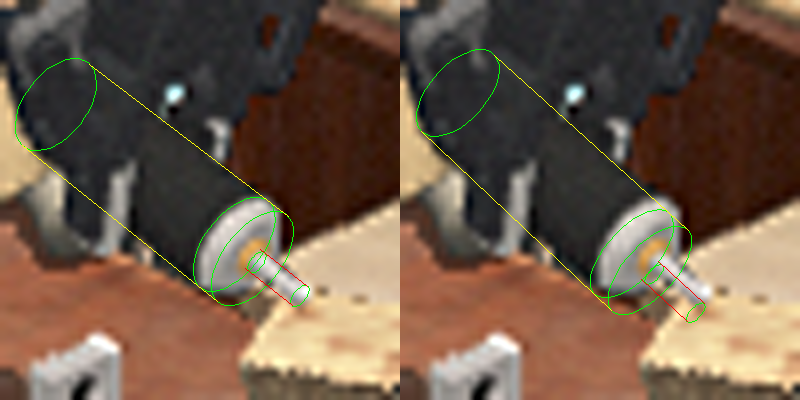

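```bash
cat > reg.py <<'E'
import sys
from h import *
from scipy.optimize import least_squares
from scipy.spatial.transform import Rotation as R
def cyl(q,a,t0,t1,r):
    t=q@a;rad=np.linalg.norm(q-np.outer(t,a),axis=1);d=np.stack([np.maximum(t0-t,t-t1),rad-r],1)
    return np.minimum(d.max(1),0)+np.linalg.norm(np.maximum(d,0),axis=1)
def blocks(P):
    m=(abs(P[:,0]-.588)<.026)&(P[:,2]>.068)&(P[:,2]<.099)&((abs(P[:,1]+.3785)<.014)|(abs(P[:,1]+.246)<.014))
    Q=P[m]
    def f(p):
        c,s=np.cos(p[3]),np.sin(p[3]);q=Q-np.array([.5897+p[0],-.311+p[1],p[2]]);x=c*q[:,0]+s*q[:,1];y=-s*q[:,0]+c*q[:,1]
        d=np.stack([abs(x)-.016,abs(abs(y)-.066)-.0065,abs(q[:,2]-.0715)-.020],1)
        return np.minimum(d.max(1),0)+np.linalg.norm(np.maximum(d,0),axis=1)
    s=least_squares(f,[0,0,0,-.0265],loss='soft_l1',f_scale=.0008);return m.sum(),s.x,np.median(abs(s.fun))
def roller(P,T,q,tmax=-.014,pitch0=0.):
    w,x,y,z=q;Rm=R.from_quat([x,y,z,w]).as_matrix();a0=Rm[:,0]*np.sign(Rm[1,0]);ax=Rm[:,1]*np.sign(Rm[0,1]);up=-Rm[:,2];g=np.array(T)+up*.0213
    def ax_(p):return R.from_rotvec(ax*p[3]+np.cross(a0,ax)*0+up*p[4]).apply(a0)
    def sd(p,Q):
        a=ax_(p);qq=Q-(g+p[0]*ax+p[1]*a0+p[2]*up);return np.minimum(cyl(qq,a,-.05,.05,.018),cyl(qq,a,-.076,-.05,.004))
    p=np.array([0,0,0,pitch0,0.])
    for it in range(4):
        a=ax_(p);qq=P-(g+p[0]*ax+p[1]*a0+p[2]*up);t=qq@a
        m=(abs(sd(p,P))<(.007 if it<2 else .004))&(t<tmax)&(t>-.085);Q=P[m]
        s=least_squares(lambda p:sd(p,Q),p,loss='soft_l1',f_scale=.0008);p=s.x
    return m.sum(),p,np.median(abs(s.fun)),ax_(p),g+p[0]*ax+p[1]*a0+p[2]*up
if __name__=="__main__":
    k=sys.argv[1];v=list(map(float,sys.argv[2:9]));p0=float(sys.argv[9]) if len(sys.argv)>9 else 0
    c=load("scene"+k);P=cloud(c)[c['d']>0]
    nb,b,eb=blocks(P);print("blocks",nb,(b*1000).round(1),eb.round(5))
    c0=load("top0");print("top0 blocks",(blocks(cloud(c0)[c0['d']>0])[1]*1000).round(1))
    n,p,e,a,ctr=roller(P,v[:3],v[3:],pitch0=p0);print("roller",n,"ax,axial,up mm / pitch,yaw mrad",(p*1000).round(1),e.round(5),"axis",a.round(4))
    # in stand frame via blocks in same camera
    mid=np.array([.5897+b[0],-.311+b[1],b[2]]);cc,ss=np.cos(b[3]),np.sin(b[3]);M=np.array([[cc,ss,0],[-ss,cc,0],[0,0,1]])
    for nm,t in(("pin",-.076),("ctr",0),("cap+",.05),("stub",.059)):print(nm,"in yoke frame mm",(M@(ctr+t*a-mid)*1000).round(1))
    print("axis in yoke",(M@a).round(4))
E
python3 reg.py 6 .591 -.2797 .0906 -.0972 .7094 .6908 .1003 .15; python3 reg.py 4 0.5905 -0.283 0.1622 -0.0663 0.7138 0.694 0.0674
```

```text
blocks 155 [  0.3  -0.3  -1.1 -30.2] 0.00076
top0 blocks [  1.    0.5   0.8 -28.6]
roller 219 ax,axial,up mm / pitch,yaw mrad [ -0.5   0.3  -1.3 164.  -10.7] 0.00087 axis [0.0344 0.9023 0.4298]
pin in yoke frame mm [ -1.  -42.3  78.4]
ctr in yoke frame mm [ -0.5  26.3 111.1]
cap+ in yoke frame mm [-1.000e-01  7.140e+01  1.326e+02]
stub in yoke frame mm [ -0.   79.6 136.4]
axis in yoke [0.0072 0.9029 0.4298]
blocks 212 [  0.1  -0.4  -0.8 -29.2] 0.00079
top0 blocks [  1.    0.5   0.8 -28.6]
roller 238 ax,axial,up mm / pitch,yaw mrad [ -0.2  -1.   -1.6   4.4 -17.2] 0.00079 axis [0.0449 0.9803 0.1925]
pin in yoke frame mm [ -1.6 -50.9 167.6]
ctr in yoke frame mm [ -0.3  23.6 182.2]
cap+ in yoke frame mm [  0.5  72.7 191.8]
stub in yoke frame mm [  0.6  81.5 193.6]
axis in yoke [0.0163 0.9812 0.1925]
```

The registration shows the roller turned about 0.16 rad in the grip during that touch. I'll take it out by turning the tool, then line up the pin about 7 mm in front of the small socket.

move_arm(
  increments="0.1 0 0 0 -0.04 0.001 0; 0.1 0 0 0 -0.04 0.001 0; 0.1 0 -2 -2 -0.04 0.001 0; 0.1 0.5 -3 -3 -0.04 0.001 0; 0.1 0 -3 -3 0 0 0; 0.1 0 -1 -2 0 0 0; 0.1 0 0 0 0 0 0; 0.1 0 0 0 0 0 0",
  newtons=100,
)

```text
t: 10.5
eef_pos: [0.5913, -0.2895, 0.0807]
tool_rot: [-0.041, 0.715, 0.696, 0.043]
contact_force: [0.2, 0.7, -2.3]
gripper_width: 0.399
```

```bash
python3 snap.py 7 scene,215,160,90 | tee o.txt; python3 - <<'E'
import subprocess,numpy as np
from station import bot
o=bot.get_obs();print(subprocess.run(["python3","reg.py","7",*map(str,o['eef_pos']),*map(str,o['tool_rot']),".16"],capture_output=True,text=True).stdout)
E
```

```text
10.5 [ 0.5913 -0.2895  0.0807] [-0.0415  0.7155  0.696   0.0434] F [ 0.16  0.66 -2.31] T [-0.15 -0.02  0.05] 0.39921923945319826
blocks 163 [  0.   -0.5  -1.1 -24. ] 0.00069
top0 blocks [  1.    0.5   0.8 -28.6]
roller 215 ax,axial,up mm / pitch,yaw mrad [  0.   -0.5  -1.3 172.5 -31.8] 0.0008 axis [0.0576 0.9558 0.2884]
pin in yoke frame mm [ -1.6 -53.5  79.8]
ctr in yoke frame mm [  1.1  19.2 101.7]
cap+ in yoke frame mm [  2.8  67.  116.1]
stub in yoke frame mm [  3.1  75.6 118.7]
axis in yoke [0.0347 0.9569 0.2884]
```

View pics/scene7c.png

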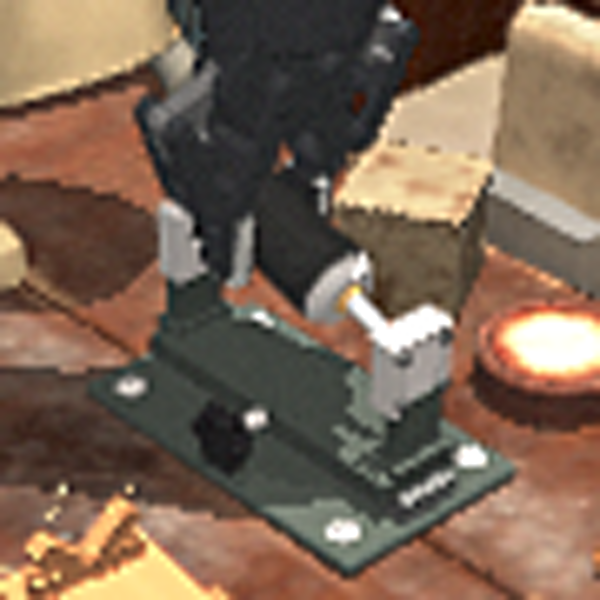

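move_arm(
  increments="0.1 0 -1 0 0 0 0; 0.1 0 -1 -0.2 0 0 0; 0.1 0 -1 -0.3 0 0 0; 0.1 0 -1 -0.3 0 0 0; 0.1 0 -1 -0.3 0 0 0; 0.1 0 -1 -0.3 0 0 0; 0.1 0 -1 -0.3 0 0 0; 0.1 0 -1 -0.3 0 0 0",
)

```text
t: 11.55
eef_pos: [0.5914, -0.2971, 0.0787]
tool_rot: [-0.041, 0.715, 0.696, 0.043]
contact_force: [-0.7, 0.7, -2.6]
gripper_width: 0.397
```

```bash
python3 snap.py 8 scene,230,190,60; cat > rg.sh <<'E'
python3 - $1 $2 <<'F'
import subprocess,sys
from station import bot
o=bot.get_obs();print(subprocess.run(["python3","reg.py",sys.argv[1],*map(str,o['eef_pos']),*map(str,o['tool_rot']),sys.argv[2]],capture_output=True,text=True).stdout)
F
E
bash rg.sh 8 .16
```

```text
11.55 [ 0.5914 -0.2971  0.0787] [-0.0415  0.7153  0.6963  0.0434] F [-0.72  0.67 -2.61] T [-0.19  0.01  0.03] 0.3971679316839601
blocks 164 [ -0.2  -0.6  -0.8 -26.5] 0.00085
top0 blocks [  1.    0.5   0.8 -28.6]
roller 200 ax,axial,up mm / pitch,yaw mrad [-2.000e-01 -3.000e-01 -3.000e-01  2.076e+02 -2.050e+01] 0.00085 axis [0.0457 0.9457 0.3217]
pin in yoke frame mm [ -0.2 -60.3  75.8]
ctr in yoke frame mm [  1.3  11.6 100.3]
cap+ in yoke frame mm [  2.4  59.  116.4]
stub in yoke frame mm [  2.6  67.5 119.2]
axis in yoke [0.0206 0.9466 0.3217]
```

View pics/scene8c.png

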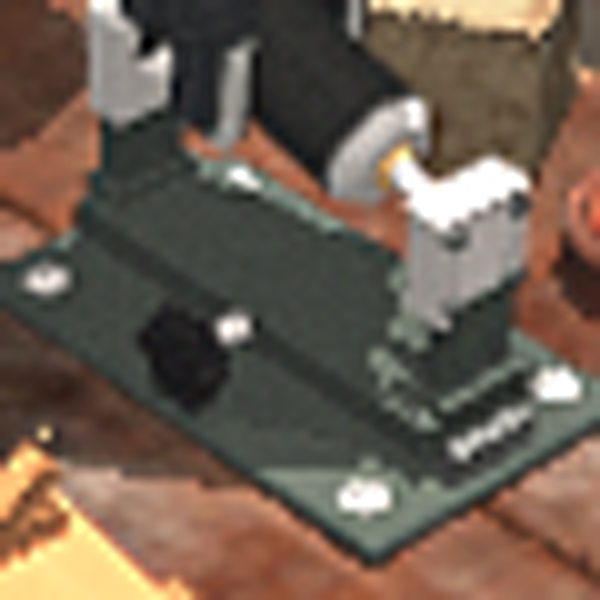

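move_arm(
  increments="0.1 0 -1 -0.3 0 0 0; 0.1 0 -1 -0.3 0 0 0; 0.1 0 -1 -0.3 0 0 0; 0.1 0 -1 -0.3 0 0 0; 0.1 0 0 0 0 0 0; 0.1 0 0 0 0 0 0; 0.1 0 0 0 0 0 0; 0.1 0 0 0 0 0 0",
)

```text
t: 12.6
eef_pos: [0.5915, -0.3008, 0.0774]
tool_rot: [-0.042, 0.715, 0.696, 0.043]
contact_force: [0.8, 3.6, -1.4]
gripper_width: 0.394
```

```bash
python3 snap.py 9 
```

```text
12.6 [ 0.5915 -0.3008  0.0774] [-0.0416  0.7152  0.6963  0.0435] F [ 0.79  3.63 -1.4 ] T [ 0.51  0.11 -0.02] 0.3940133730536193
```

Contact came about 5 mm past the socket mouth, with roughly 3 N axial. So the pin is on its socket bottom. I'll compress it gently along the axis.

move_arm(
  increments="0.1 0 -1 -0.3 0 0 0; 0.1 0 -1 -0.3 0 0 0; 0.1 0 -1 -0.3 0 0 0; 0.1 0 -1 -0.3 0 0 0; 0.1 0 -1 -0.3 0 0 0; 0.1 0 -1 -0.3 0 0 0; 0.1 0 -1 -0.3 0 0 0; 0.1 0 0 0 0 0 0",
)

```text
t: 13.6
eef_pos: [0.5914, -0.307, 0.0753]
tool_rot: [-0.042, 0.715, 0.696, 0.044]
contact_force: [-1.4, 7.2, 0.0]
gripper_width: 0.396
```

```bash
python3 snap.py 10 scene,230,180,60;bash rg.sh 10 .16
```

```text
13.6 [ 0.5914 -0.307   0.0753] [-0.0423  0.715   0.6964  0.0439] F [-1.36  7.16  0.  ] T [ 1.18  0.22 -0.  ] 0.3961294662667022
blocks 166 [  0.2  -0.5  -1.1 -30.9] 0.00066
top0 blocks [  1.    0.5   0.8 -28.6]
roller 205 ax,axial,up mm / pitch,yaw mrad [ -1.2  -0.3  -1.9 144.2   8.1] 0.00091 axis [0.0173 0.9646 0.2631]
pin in yoke frame mm [  1.2 -71.4  75.6]
ctr in yoke frame mm [ 0.2  1.9 95.6]
cap+ in yoke frame mm [ -0.4  50.1 108.7]
stub in yoke frame mm [ -0.5  58.8 111.1]
axis in yoke [-0.0125  0.9647  0.2631]
```

View pics/scene10c.png

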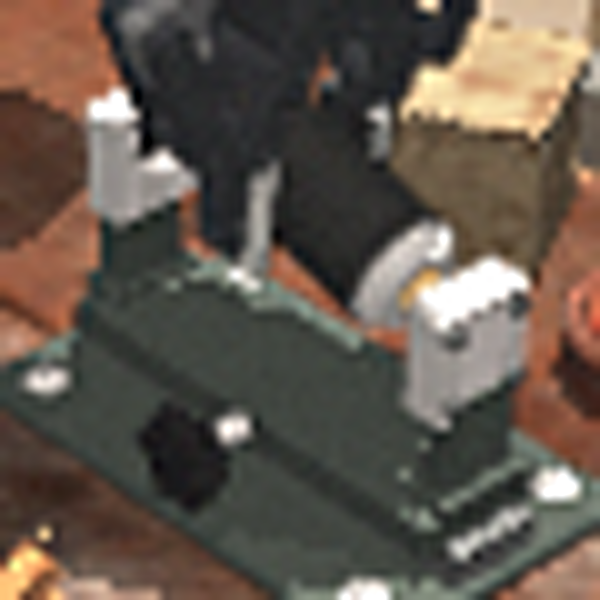

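move_arm(
  increments="0.1 0 -1 -0.3 0 0 0; 0.1 0 -1 -0.3 0 0 0; 0.1 0 -1 -0.3 0 0 0; 0.1 0 -0.5 -0.2 0 0 0; 0.1 0 -0.5 -0.1 0 0 0; 0.1 0 0 0 0 0 0; 0.1 0 0 0 0 0 0; 0.1 0 0 0 0 0 0",
)

```text
t: 14.65
eef_pos: [0.5914, -0.3103, 0.0741]
tool_rot: [-0.043, 0.715, 0.697, 0.044]
contact_force: [-1.6, 8.0, 2.1]
gripper_width: 0.399
```

```bash
python3 snap.py 11 scene,230,180,60;bash rg.sh 11 .15
```

```text
14.65 [ 0.5914 -0.3103  0.0741] [-0.0429  0.7149  0.6965  0.0442] F [-1.58  7.96  2.12] T [ 1.52  0.36 -0.11] 0.39854833723573585
blocks 176 [ -0.2  -0.2  -1.  -24.9] 0.00073
top0 blocks [  1.    0.5   0.8 -28.6]
roller 204 ax,axial,up mm / pitch,yaw mrad [-5.00e-01 -1.00e-01 -1.00e+00  1.66e+02 -3.00e+00] 0.00098 axis [0.0279 0.9581 0.2852]
pin in yoke frame mm [  1.1 -74.4  73.6]
ctr in yoke frame mm [ 1.4 -1.6 95.3]
cap+ in yoke frame mm [  1.6  46.4 109.6]
stub in yoke frame mm [  1.6  55.  112.1]
axis in yoke [0.0041 0.9585 0.2852]
```

move_arm(
  increments="0.1 0 -0.7 0 0 0 0; 0.1 0 -0.7 0 0 0 0; 0.1 0 -0.6 -0.2 0 0 0; 0.1 0 0 0 0 0 0; 0.1 0 0 0 0 0 0; 0.1 0 0 0 0 0 0; 0.1 0 0 0 0 0 0; 0.1 0 0 0 0 0 0",
)

```text
t: 15.7
eef_pos: [0.5914, -0.3117, 0.0738]
tool_rot: [-0.043, 0.715, 0.697, 0.044]
contact_force: [-1.5, 9.4, 3.1]
gripper_width: 0.397
```

```bash
python3 snap.py 12 scene,230,180,60;bash rg.sh 12 .15
```

```text
15.7 [ 0.5914 -0.3117  0.0738] [-0.0433  0.7148  0.6966  0.0444] F [-1.48  9.42  3.06] T [ 1.69  0.33 -0.06] 0.3967514223878866
blocks 181 [ -0.   -0.   -1.2 -24.3] 0.00083
top0 blocks [  1.    0.5   0.8 -28.6]
roller 206 ax,axial,up mm / pitch,yaw mrad [ -0.7   0.6  -0.6 187.2  11.1] 0.00093 axis [0.0135 0.9519 0.3062]
pin in yoke frame mm [  1.8 -74.9  72.3]
ctr in yoke frame mm [ 1.1 -2.6 95.6]
cap+ in yoke frame mm [  0.6  45.  110.9]
stub in yoke frame mm [  0.5  53.6 113.7]
axis in yoke [-0.0096  0.9519  0.3062]
```

move_arm(
  increments="0.1 0 -0.5 -1.4 -0.024 0.0007 0; 0.1 0 -0.2 -1.4 -0.024 0.0007 0; 0.1 0 -0.2 -1.4 -0.024 0.0007 0; 0.1 0 -0.2 -1.4 -0.024 0.0007 0; 0.1 0 -0.2 -1.4 -0.024 0.0007 0; 0.1 0 -0.2 -1.4 -0.024 0.0007 0; 0.1 0 0 0 0 0 0; 0.1 0 0 0 0 0 0",
)

```text
t: 16.75
eef_pos: [0.5914, -0.3126, 0.0648]
tool_rot: [0.006, 0.716, 0.698, -0.007]
contact_force: [-1.3, 9.4, 0.2]
gripper_width: 0.392
```

```bash
python3 snap.py 13 scene,230,180,60;bash rg.sh 13 .16
```

```text
16.75 [ 0.5914 -0.3126  0.0648] [ 0.0065  0.7159  0.6981 -0.0073] F [-1.26  9.37  0.17] T [ 1.97  0.28 -0.13] 0.39158136023306095
blocks 152 [ -0.1  -0.2  -1.  -23.2] 0.00064
top0 blocks [  1.    0.5   0.8 -28.6]
roller 197 ax,axial,up mm / pitch,yaw mrad [-1.600e+00  2.000e-01 -1.000e-01  2.014e+02  3.140e+01] 0.00076 axis [-0.006   0.9835  0.1809]
pin in yoke frame mm [  2.4 -75.6  73.2]
ctr in yoke frame mm [ 0.2 -0.9 87. ]
cap+ in yoke frame mm [-1.2 48.3 96. ]
stub in yoke frame mm [-1.5 57.1 97.6]
axis in yoke [-0.0288  0.9831  0.1809]
```

View pics/scene13c.png

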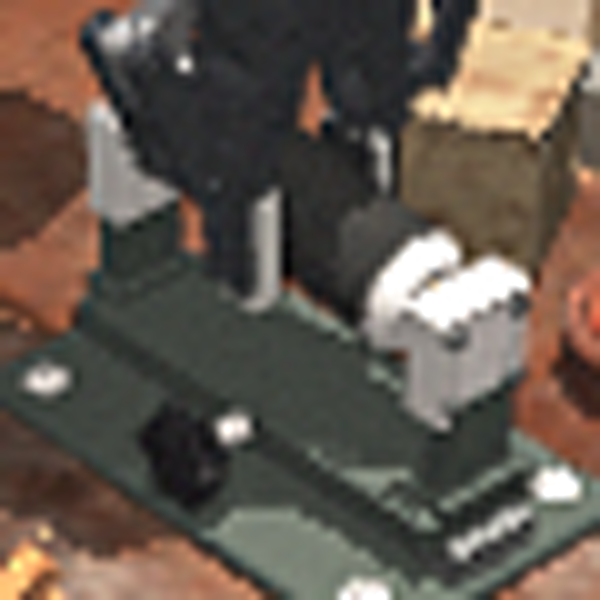

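move_arm(
  increments="0.1 0 -0.4 0 0 0 0; 0.1 0 -0.4 0 0 0 0; 0.1 0 -0.4 0 0 0 0; 0.1 0 0 0 0 0 0; 0.1 0 0 0 0 0 0; 0.1 0 0 0 0 0 0; 0.1 0 0 0 0 0 0; 0.1 0 0 0 0 0 0",
)

```text
t: 17.8
eef_pos: [0.5914, -0.3136, 0.0647]
tool_rot: [0.006, 0.716, 0.698, -0.007]
contact_force: [-0.4, 10.2, 0.1]
gripper_width: 0.394
```

```bash
python3 snap.py 14 scene,230,180,60;bash rg.sh 14 .18
```

```text
17.8 [ 0.5914 -0.3136  0.0647] [ 0.0062  0.716   0.6981 -0.0072] F [-0.43 10.17  0.11] T [ 2.15  0.27 -0.1 ] 0.39366670553193656
blocks 158 [  0.1  -0.3  -0.8 -27.9] 0.00082
top0 blocks [  1.    0.5   0.8 -28.6]
roller 197 ax,axial,up mm / pitch,yaw mrad [ -0.6   0.5  -0.4 197.6 -12.8] 0.00095 axis [0.0378 0.9834 0.1776]
pin in yoke frame mm [  0.3 -76.2  72.9]
ctr in yoke frame mm [ 1.1 -1.4 86.4]
cap+ in yoke frame mm [ 1.6 47.8 95.3]
stub in yoke frame mm [ 1.7 56.6 96.9]
axis in yoke [0.0104 0.984  0.1776]
```

move_arm(
  increments="0.1 0 -0.4 -1.5 -0.03 0.0009 0; 0.1 0 -0.4 -1.5 -0.03 0.0009 0; 0.1 0 -0.5 -1.5 -0.03 0.0009 0; 0.1 0 -0.5 -1.5 -0.03 0.0009 0; 0.1 0 0 0 0 0 0; 0.1 0 0 0 0 0 0; 0.1 0 0 0 0 0 0; 0.1 0 0 0 0 0 0",
)

```text
t: 18.85
eef_pos: [0.5912, -0.315, 0.058]
tool_rot: [0.048, 0.714, 0.697, -0.05]
contact_force: [-1.0, 11.1, -3.1]
gripper_width: 0.396
```

```bash
python3 snap.py 15 scene,220,170,60;bash rg.sh 15 .18
```

```text
18.85 [ 0.5912 -0.315   0.058 ] [ 0.0475  0.7142  0.6965 -0.0503] F [-0.98 11.13 -3.1 ] T [ 2.35  0.19 -0.14] 0.39601947147217764
blocks 126 [ -0.   -0.5  -1.  -24.9] 0.00076
top0 blocks [  1.    0.5   0.8 -28.6]
roller 197 ax,axial,up mm / pitch,yaw mrad [ -1.4   1.   -0.6 174.8  26. ] 0.00081 axis [-6.000e-04  9.993e-01  3.630e-02]
pin in yoke frame mm [  2.3 -75.5  76.6]
ctr in yoke frame mm [ 0.3  0.4 79.4]
cap+ in yoke frame mm [-1.  50.3 81.2]
stub in yoke frame mm [-1.2 59.3 81.5]
axis in yoke [-0.0255  0.999   0.0363]
```

View pics/scene15c.png

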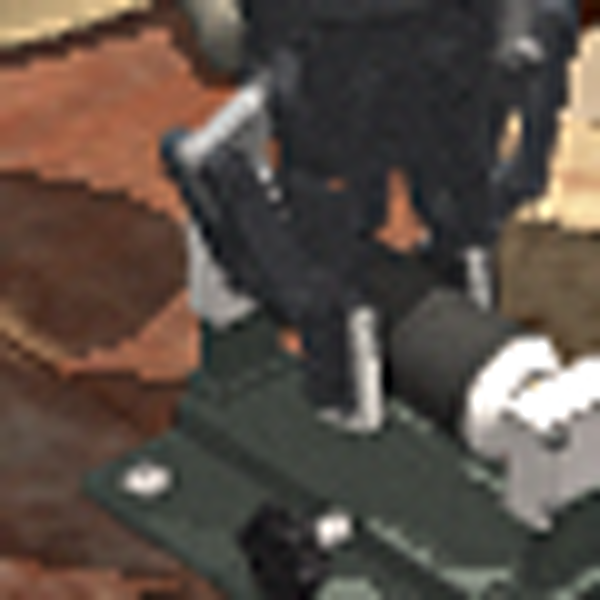

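move_arm(
  increments="0.1 -0.2 -0.3 -0.4 -0.02 0.0006 0; 0.1 -0.2 -0.4 -0.5 -0.02 0.0006 0; 0.1 -0.2 0 -0.5 0 0 0; 0.1 0 0 0 0 0 0; 0.1 0 0 0 0 0 0; 0.1 0 0 0 0 0 0; 0.1 0 0 0 0 0 0; 0.1 0 0 0 0 0 0",
)

```text
t: 19.9
eef_pos: [0.591, -0.3153, 0.0563]
tool_rot: [0.061, 0.713, 0.696, -0.064]
contact_force: [-0.1, 9.8, -4.4]
gripper_width: 0.4
```

```bash
python3 snap.py 16 scene,220,170,60;bash rg.sh 16 .18
```

```text
19.9 [ 0.591  -0.3153  0.0563] [ 0.0614  0.7129  0.6956 -0.0645] F [-0.1   9.77 -4.4 ] T [ 2.53 -0.06 -0.  ] 0.3999782332725048
blocks 122 [ -0.2  -0.4  -0.9 -21.4] 0.00066
top0 blocks [  1.    0.5   0.8 -28.6]
roller 194 ax,axial,up mm / pitch,yaw mrad [-2.200e+00  1.100e+00 -1.000e-01  2.025e+02  5.390e+01] 0.0008 axis [-0.0289  0.9993  0.0243]
pin in yoke frame mm [  3.3 -75.   76. ]
ctr in yoke frame mm [-0.6  0.9 77.9]
cap+ in yoke frame mm [-3.1 50.9 79.1]
stub in yoke frame mm [-3.5 59.8 79.3]
axis in yoke [-0.0502  0.9984  0.0243]
```

move_arm(
  increments="0.1 0 0 0 -0.012 0.0004 0; 0.1 0 0.7 0 0 0 0; 0.1 0 0.7 0 0 0 0; 0.1 0 0.7 0 0 0 0; 0.1 0 0.7 0 0 0 0; 0.1 0 0 0 0 0 0; 0.1 0 0 0 0 0 0; 0.1 0 0 0 0 0 0",
)

```text
t: 20.95
eef_pos: [0.5909, -0.3129, 0.0563]
tool_rot: [0.066, 0.712, 0.695, -0.069]
contact_force: [0.0, 9.1, -6.1]
gripper_width: 0.394
```

```bash
python3 snap.py 17 scene,220,170,60;bash rg.sh 17 .18
```

```text
20.95 [ 0.5909 -0.3129  0.0563] [ 0.0658  0.7125  0.6952 -0.069 ] F [ 0.02  9.1  -6.14] T [ 2.45 -0.18  0.11] 0.3944198677634969
blocks 123 [ -0.3  -0.6  -0.8 -20.4] 0.00064
top0 blocks [  1.    0.5   0.8 -28.6]
roller 205 ax,axial,up mm / pitch,yaw mrad [-1.500e+00  7.000e-01 -1.000e-01  2.169e+02  2.200e+01] 0.00084 axis [0.003  0.9997 0.026 ]
pin in yoke frame mm [  1.5 -72.5  75.9]
ctr in yoke frame mm [ 0.1  3.4 77.8]
cap+ in yoke frame mm [-0.7 53.4 79.1]
stub in yoke frame mm [-0.9 62.4 79.4]
axis in yoke [-0.0174  0.9995  0.026 ]
```

View pics/scene17c.png

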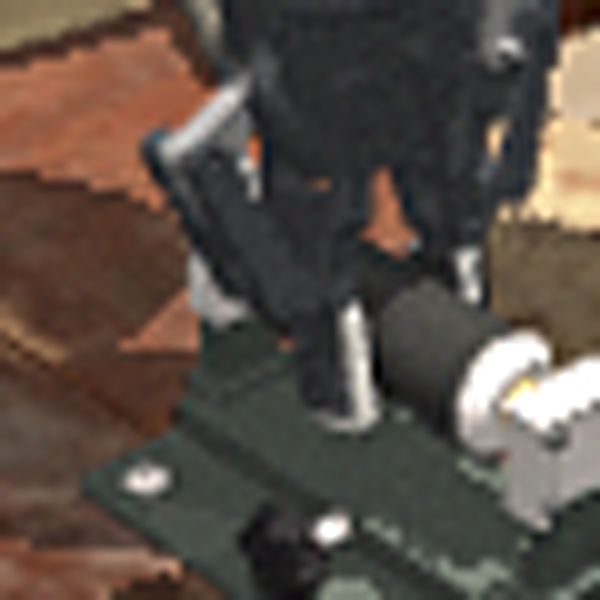

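move_arm(
  increments="0.1 0 0 -0.4 -0.013 0.0004 0; 0.1 0 0 -0.4 -0.013 0.0004 0; 0.1 0 0.6 0 0 0 0; 0.1 0 0.6 0 0 0 0; 0.1 0 0.6 0 0 0 0; 0.1 0 0.6 0 0 0 0; 0.1 0 0.6 0 0 0 0; 0.1 0 0 0 0 0 0",
)

```text
t: 22.0
eef_pos: [0.591, -0.3111, 0.0561]
tool_rot: [0.076, 0.712, 0.694, -0.079]
contact_force: [0.1, 7.2, -5.1]
gripper_width: 0.395
```

```bash
python3 snap.py 18 scene,220,170,60;bash rg.sh 18 .2
```

```text
22.0 [ 0.591  -0.3111  0.0561] [ 0.0757  0.7117  0.6939 -0.0786] F [ 0.09  7.24 -5.06] T [ 2.2  -0.04  0.04] 0.39455113109287215
blocks 118 [ -0.1  -0.4  -1.  -23.3] 0.00064
top0 blocks [  1.    0.5   0.8 -28.6]
roller 202 ax,axial,up mm / pitch,yaw mrad [-1.000e+00  1.000e-01 -2.000e-01  2.101e+02  2.210e+01] 0.00078 axis [ 0.0036  1.     -0.0085]
pin in yoke frame mm [  1.9 -71.   78.3]
ctr in yoke frame mm [ 0.4  5.  77.7]
cap+ in yoke frame mm [-0.6 55.  77.2]
stub in yoke frame mm [-0.8 64.  77.2]
axis in yoke [-0.0197  0.9998 -0.0085]
```

move_arm(
  increments="0.1 0 0.6 0 0 0 0; 0.1 0 0.6 0 0 0 0; 0.1 0 0.6 0 0 0 0; 0.1 0 0.6 0 0 0 0; 0.1 0 0.6 0 0 0 0; 0.1 0 0 0 0 0 0; 0.1 0 0 0 0 0 0; 0.1 0 0 0 0 0 0",
)

```text
t: 23.05
eef_pos: [0.591, -0.3088, 0.0564]
tool_rot: [0.076, 0.712, 0.694, -0.079]
contact_force: [0.4, 5.6, -4.9]
gripper_width: 0.395
```

```bash
python3 snap.py 19 scene,220,170,60;bash rg.sh 19 .2
```

```text
23.05 [ 0.591  -0.3088  0.0564] [ 0.0761  0.7118  0.6937 -0.0788] F [ 0.42  5.59 -4.93] T [ 1.79 -0.07  0.02] 0.39497560882512406
blocks 116 [  0.3  -0.6  -1.  -28.2] 0.00074
top0 blocks [  1.    0.5   0.8 -28.6]
roller 194 ax,axial,up mm / pitch,yaw mrad [ -1.5   0.6  -0.9 187.8  24.7] 0.00081 axis [ 0.0012  0.9995 -0.0318]
pin in yoke frame mm [  1.5 -68.1  79.7]
ctr in yoke frame mm [-0.6  7.8 77.2]
cap+ in yoke frame mm [-1.9 57.8 75.7]
stub in yoke frame mm [-2.1 66.8 75.4]
axis in yoke [-0.0269  0.9991 -0.0318]
```

move_arm(
  increments="0.1 0 0.5 0 0 0 0; 0.1 0 0.5 0 0 0 0; 0.1 0 0.5 0 0 0 0; 0.1 0 0 0 0 0 0; 0.1 0 0 0 0 0 0; 0.1 0 0 0 0 0 0; 0.1 0 0 0 0 0 0; 0.1 0 0 0 0 0 0",
)

```text
t: 24.1
eef_pos: [0.5909, -0.3083, 0.057]
tool_rot: [0.077, 0.712, 0.693, -0.079]
contact_force: [0.5, 5.1, -6.3]
gripper_width: 0.394
```

```bash
python3 snap.py 20 scene,220,170,60;bash rg.sh 20 .2
```

```text
24.1 [ 0.5909 -0.3083  0.057 ] [ 0.0769  0.712   0.6935 -0.0791] F [ 0.51  5.1  -6.3 ] T [ 1.84 -0.18  0.11] 0.39419654753113936
blocks 115 [ -0.3  -0.3  -0.9 -21.4] 0.00066
top0 blocks [  1.    0.5   0.8 -28.6]
roller 199 ax,axial,up mm / pitch,yaw mrad [ -1.    0.   -0.5 203.9   6.6] 0.00089 axis [ 0.0197  0.9997 -0.0172]
pin in yoke frame mm [  0.6 -68.3  79.5]
ctr in yoke frame mm [ 0.5  7.7 78.2]
cap+ in yoke frame mm [ 0.4 57.7 77.3]
stub in yoke frame mm [ 0.4 66.7 77.2]
axis in yoke [-0.0017  0.9999 -0.0172]
```

View pics/scene20c.png

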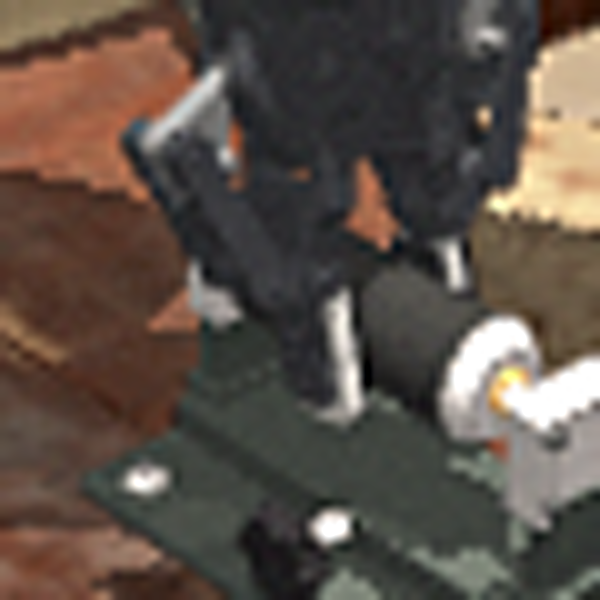

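move_arm(
  increments="0.1 0 0.5 -0.4 0 0 0; 0.1 0 0.5 -0.4 0 0 0; 0.1 0 0.5 -0.3 0 0 0; 0.1 0 0 0 0 0 0; 0.1 0 0 0 0 0 0; 0.1 0 0 0 0 0 0; 0.1 0 0 0 0 0 0; 0.1 0 0 0 0 0 0",
)

```text
t: 25.15
eef_pos: [0.5909, -0.3081, 0.0566]
tool_rot: [0.078, 0.712, 0.693, -0.08]
contact_force: [1.6, -0.5, -2.8]
gripper_width: 0.397
```

```bash
python3 snap.py 21 scene,220,170,60;bash rg.sh 21 .2
```

```text
25.15 [ 0.5909 -0.3081  0.0566] [ 0.0778  0.7122  0.6931 -0.0795] F [ 1.64 -0.55 -2.8 ] T [ 0.64 -0.16  0.16] 0.39749611811346586
blocks 116 [  0.2  -0.6  -0.9 -27.7] 0.00079
top0 blocks [  1.    0.5   0.8 -28.6]
roller 196 ax,axial,up mm / pitch,yaw mrad [-8.000e-01 -2.000e-01 -7.000e-01  2.116e+02  7.400e+00] 0.00102 axis [ 0.0197  0.9997 -0.0115]
pin in yoke frame mm [  0.7 -68.1  78.7]
ctr in yoke frame mm [ 0.1  7.9 77.8]
cap+ in yoke frame mm [-0.3 57.9 77.2]
stub in yoke frame mm [-0.4 66.9 77.1]
axis in yoke [-0.008   0.9999 -0.0115]
```

Stub bottomed: Fy fell from about 5 N to zero with no movement, and the camera puts the stub end at 66.9 mm against 66.5 mm for fully home. Now I'll open gently.

move_arm(
  increments="0.42 0 0 0 0 0 0; 0.45 0 0 0 0 0 0; 0.5 0 0 0 0 0 0; 0.6 0 0 0 0 0 0; 0.75 0 0 0 0 0 0; 0.8 0 0 0 0 0 0; 0.8 0 0 0 0 0 0; 0.8 0 0 0 0 0 0",
)

```text
t: 26.2
eef_pos: [0.5908, -0.3074, 0.0563]
tool_rot: [0.077, 0.712, 0.693, -0.079]
contact_force: [-1.1, 0.4, -0.2]
gripper_width: 0.801
```

```bash
python3 snap.py 22 scene,220,160,70;bash rg.sh 22 .2
```

```text
26.2 [ 0.5908 -0.3074  0.0563] [ 0.0773  0.7121  0.6933 -0.0794] F [-1.11  0.39 -0.2 ] T [0.22 0.02 0.04] 0.8005853313606764
blocks 117 [ -0.9  -0.5  -0.9 -14.3] 0.00069
top0 blocks [  1.    0.5   0.8 -28.6]
roller 191 ax,axial,up mm / pitch,yaw mrad [ -0.9  -0.8  -0.7 200.5  15.4] 0.00075 axis [ 0.0114  0.9997 -0.0216]
pin in yoke frame mm [  1.4 -68.1  79.1]
ctr in yoke frame mm [ 1.1  7.8 77.5]
cap+ in yoke frame mm [ 1.  57.8 76.4]
stub in yoke frame mm [ 1.  66.8 76.2]
axis in yoke [-0.0029  0.9998 -0.0216]
```

View pics/scene22c.png

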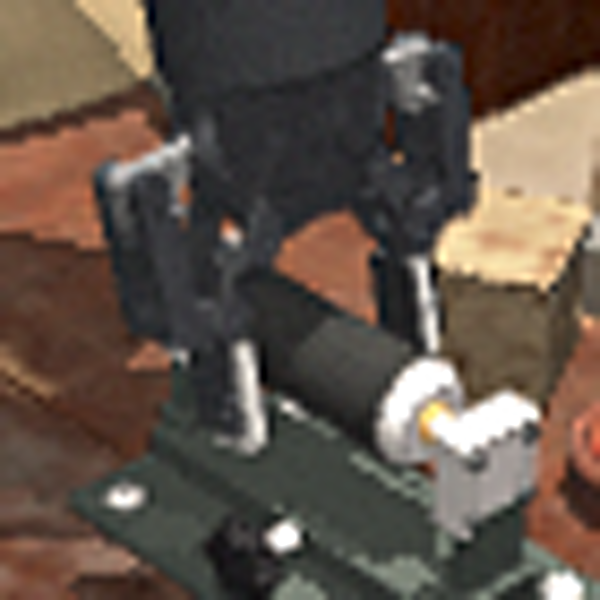

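move_arm(
  increments="0.8 0 0 6 0 0 0; 0.8 0 0 12 0 0 0; 0.8 0 0 20 0 0 0; 0.8 0 0 25 0.03 0 0; 0.8 -10 0 30 0.04 -0.001 0; 0.8 -30 0 30 0.04 -0.001 0; 0.8 -40 0 20 0.04 -0.001 0; 0.8 -50 0 0 0.04 -0.001 0",
)

```text
t: 27.25
eef_pos: [0.4609, -0.3088, 0.2022]
tool_rot: [0.013, 0.716, 0.698, -0.01]
contact_force: [1.3, -0.5, 0.1]
gripper_width: 0.8
```

move_arm(
  increments="0.8 -40 -20 10 0 0 0; 0.8 -40 -20 10 0 0 0; 0.8 0 0 0 0 0 0; 0.8 0 0 0 0 0 0; 0.8 0 0 0 0 0 0; 0.8 0 0 0 0 0 0; 0.8 0 0 0 0 0 0; 0.8 0 0 0 0 0 0",
)

```text
t: 28.25
eef_pos: [0.3809, -0.3473, 0.2192]
tool_rot: [0.011, 0.716, 0.698, -0.012]
contact_force: [0.8, 0.1, 0.4]
gripper_width: 0.802
```

```bash
python3 snap.py 23 scene,205,160,85 top,190,150,120;bash rg.sh 23 0
```

```text
28.25 [ 0.3809 -0.3473  0.2192] [ 0.0107  0.7162  0.6977 -0.012 ] F [0.76 0.09 0.42] T [-0.02  0.01  0.04] 0.8016197086426243
blocks 185 [  0.   -0.5  -1.  -21.2] 0.00081
top0 blocks [  1.    0.5   0.8 -28.6]
roller 0 ax,axial,up mm / pitch,yaw mrad [0. 0. 0. 0. 0.] nan axis [ 0.0265  0.9991 -0.0321]
pin in yoke frame mm [-208.5 -115.6  243.9]
ctr in yoke frame mm [-208.1  -39.6  241.5]
cap+ in yoke frame mm [-207.8   10.3  239.9]
stub in yoke frame mm [-207.7   19.3  239.6]
axis in yoke [ 0.0053  0.9995 -0.0321]
```

View pics/scene23c.png

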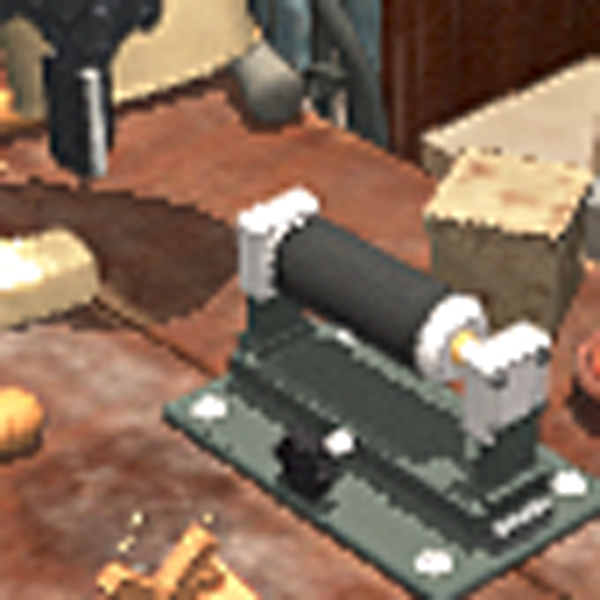

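View pics/top23c.png

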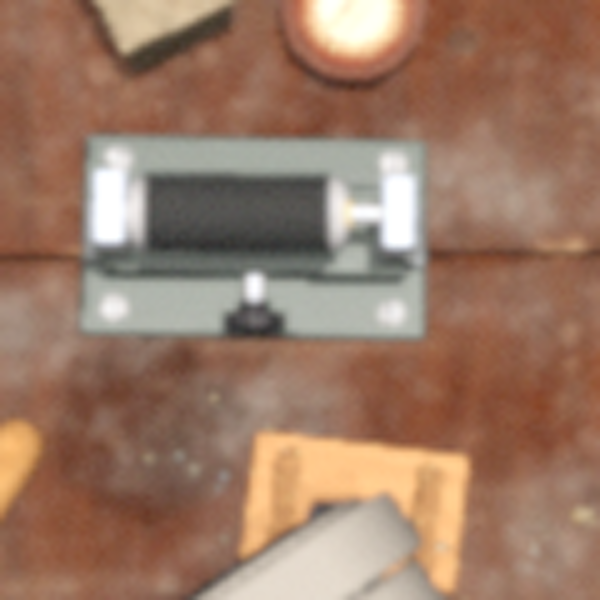

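The views show the roller seated between both blocks. I'll measure the fit over its full length with both cameras.

```bash
cat > fin.py <<'E'
import sys
from reg import *
k=sys.argv[1]
for n in("top","scene"):
    c=load(n+k);P=cloud(c)[c['d']>0];nb,b,eb=blocks(P)
    def ax(p):a=np.array([p[3],1,p[4]]);return a/np.linalg.norm(a)
    p=np.array([.5905,-.3035,.078+b[2],.027,0.])
    def sd(p,Q):
        q=Q-p[:3];a=ax(p);return np.minimum(cyl(q,a,-.05,.05,.018),cyl(q,a,-.076,-.05,.004))
    for it in range(4):
        t=(P-p[:3])@ax(p);m=(abs(sd(p,P))<(.006 if it<2 else .004))&(t>-.057)&(t<.0505);Q=P[m]
        s=least_squares(lambda p:sd(p,Q),p,loss='soft_l1',f_scale=.0008);p=s.x
    mid=np.array([.5897+b[0],-.311+b[1],b[2]]);cc,ss=np.cos(b[3]),np.sin(b[3]);M=np.array([[cc,ss,0],[-ss,cc,0],[0,0,1]])
    a=ax(p);print(n,nb,m.sum(),"blocks",(b*1000).round(1),"axis yoke",(M@a).round(4))
    for nm,t in(("pin@-68",-.068),("ctr",0),("stub",.059)):print("  ",nm,(M@(p[:3]+t*a-mid)*1000).round(1))
E
python3 fin.py 23
```

```text
top 244 650 blocks [  0.8  -1.7   1.2 -29.9] axis yoke [-0.0099  0.9998 -0.0168]
   pin@-68 [  0.9 -58.9  78.2]
   ctr [ 0.2  9.1 77.1]
   stub [-0.4 68.1 76.1]
scene 185 396 blocks [  0.   -0.5  -1.  -21.2] axis yoke [-0.0084  0.9998 -0.017 ]
   pin@-68 [  0.5 -60.1  79. ]
   ctr [-0.   7.9 77.8]
   stub [-0.5 66.8 76.8]
```

Both ends are home axially. Both cameras agree on a tilt of 1.0°, with the pin resting high in its play (held by spring friction) and the stub low. I'll shut the fingers and press lightly on the pin end from above to level it.

move_arm(
  increments="0 52 2 0 0 0 0; 0 52 2 0 0 0 0; 0 52 2 0 0.023 0 0; 0 52 1 0 0 0 0; 0 0 0 -35 0 0 0; 0 0 0 -35 0 0 0; 0 0 0 -20 0 0 0; 0 0 0 0 0 0 0",
  newtons=20,
)

```text
t: 29.35
eef_pos: [0.5881, -0.3399, 0.128]
tool_rot: [0.001, 0.716, 0.698, -0.004]
contact_force: [0.6, -0.8, 0.4]
gripper_width: -0.001
```

```bash
python3 snap.py 24 scene,205,150,85
```

```text
29.35 [ 0.5881 -0.3399  0.128 ] [ 0.0013  0.7165  0.6976 -0.0043] F [ 0.6  -0.81  0.42] T [-0.03 -0.   -0.  ] -0.0011226816441885195
```

View pics/scene24c.png

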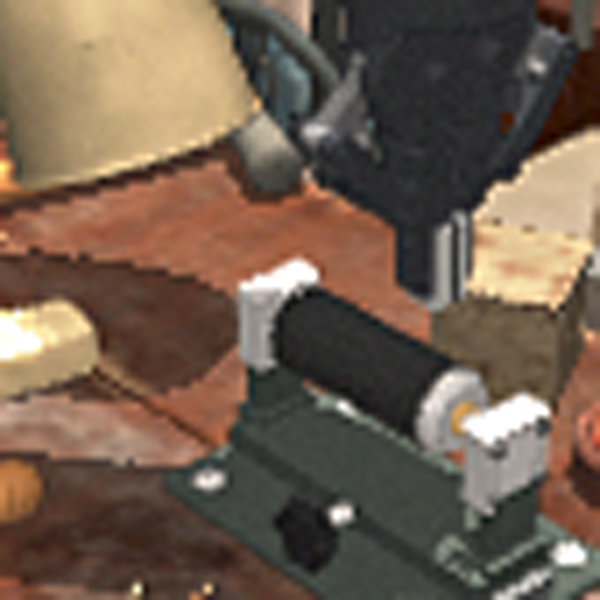

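move_arm(
  increments="0 1 0 -12 0 0 0; 0 0 0 -10 0 0 0; 0 0 0 -5 0 0 0; 0 0 0 -2 0 0 0; 0 0 0 -1 0 0 0; 0 0 0 -1 0 0 0; 0 0 0 0 0 0 0; 0 0 0 0 0 0 0",
)

```text
t: 30.4
eef_pos: [0.5899, -0.3405, 0.0984]
tool_rot: [0.003, 0.716, 0.698, -0.004]
contact_force: [-0.3, 0.1, -0.2]
gripper_width: 0.0
```

move_arm(
  increments="0 0 0 -0.6 0 0 0; 0 0 0 -0.6 0 0 0; 0 0 0 -0.6 0 0 0; 0 0 0 -0.6 0 0 0; 0 0 0 0 0 0 0; 0 0 0 0 0 0 0; 0 0 0 0 0 0 0; 0 0 0 0 0 0 0",
)

```text
t: 31.4
eef_pos: [0.5899, -0.3406, 0.0959]
tool_rot: [0.003, 0.716, 0.698, -0.004]
contact_force: [0.9, -0.6, 2.3]
gripper_width: -0.002
```

move_arm(
  increments="0 0 0 -0.5 0 0 0; 0 0 0 -0.5 0 0 0; 0 0 0 -0.5 0 0 0; 0 0 0 0 0 0 0; 0 0 0 0 0 0 0; 0 0 0 0 0 0 0; 0 0 0 0 0 0 0; 0 0 0 0 0 0 0",
)

```text
t: 32.4
eef_pos: [0.5898, -0.3407, 0.0945]
tool_rot: [0.003, 0.716, 0.698, -0.004]
contact_force: [-0.0, -2.6, 3.8]
gripper_width: 0.004
```

```bash
python3 snap.py 25 scene,205,150,85; python3 fin.py 25 2>&1 | tail -5
```

```text
32.4 [ 0.5898 -0.3407  0.0945] [ 0.0028  0.7165  0.6976 -0.0039] F [-0.03 -2.63  3.79] T [-0.64  0.03 -0.03] 0.004319156297523154
    z=np.load(f"pics/{n}.npz"); return {k:z[k] for k in z}
    fid = stack.enter_context(open(os.fspath(file), "rb"))
                              ~~~~^^^^^^^^^^^^^^^^^^^^^^^
FileNotFoundError: [Errno 2] No such file or directory: 'pics/top25.npz'
```

```bash
sed -i 's/for n in("top","scene")/for n in sys.argv[2:]/' fin.py; python3 fin.py 25 scene
```

```text
scene 187 381 blocks [ -0.2  -0.7  -0.9 -29.2] axis yoke [-0.0094  0.9999 -0.0044]
   pin@-68 [  1.2 -59.4  76.6]
   ctr [ 0.5  8.6 76.3]
   stub [-0.  67.6 76.1]
```

Light pressing (about 4 N) brought the tilt to roughly 0.25°. I'll retreat and check.

move_arm(
  increments="0 0 0 4 0 0 0; 0 0 0 12 0 0 0; 0 0 0 25 0 0 0; 0 0 0 35 0 0 0; 0 -30 0 30 0 0 0; 0 -50 0 20 0 0 0; 0 -55 0 0 0 0 0; 0 -55 0 0 0 0 0",
)

```text
t: 33.45
eef_pos: [0.3983, -0.3401, 0.2209]
tool_rot: [0.003, 0.716, 0.698, -0.003]
contact_force: [0.5, -1.5, 1.2]
gripper_width: -0.002
```

```bash
python3 snap.py 26 scene,205,160,85 top,190,150,120;python3 fin.py 26 top scene
```

```text
33.45 [ 0.3983 -0.3401  0.2209] [ 0.0026  0.7163  0.6978 -0.0032] F [ 0.49 -1.54  1.17] T [-0.    0.05  0.02] -0.0018484183951000288
top 244 644 blocks [  1.   -1.4   0.8 -26.7] axis yoke [-0.0093  1.      0.0023]
   pin@-68 [  0.6 -60.4  75.8]
   ctr [-0.1  7.6 75.9]
   stub [-0.6 66.6 76.1]
scene 184 396 blocks [ -0.1  -0.6  -1.3 -27.5] axis yoke [-0.0048  1.      0.001 ]
   pin@-68 [  0.7 -60.3  76.6]
   ctr [ 0.4  7.7 76.6]
   stub [ 0.1 66.7 76.7]
```

View pics/scene26c.png

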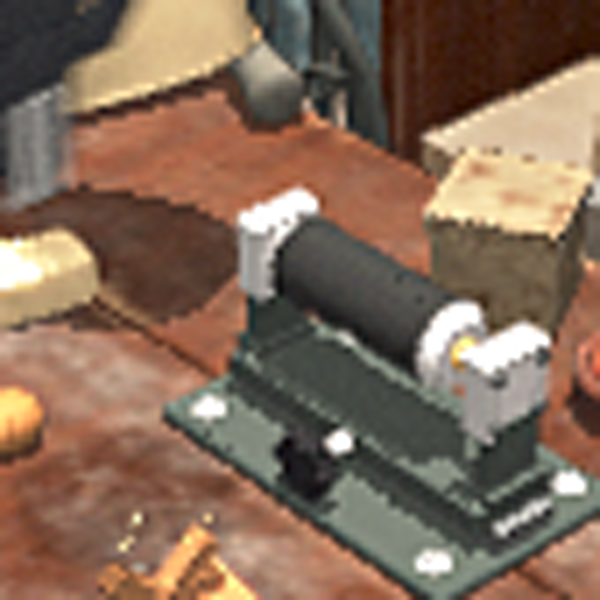

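move_arm(
  increments="0 0 0 0 0 0 0; 0 0 0 0 0 0 0; 0 0 0 0 0 0 0; 0 0 0 0 0 0 0; 0 0 0 0 0 0 0; 0 0 0 0 0 0 0; 0 0 0 0 0 0 0; 0 0 0 0 0 0 0",
)

```text
t: 34.55
eef_pos: [0.3998, -0.3405, 0.2204]
tool_rot: [0.003, 0.716, 0.698, -0.004]
contact_force: [0.0, -0.6, 0.5]
gripper_width: -0.002
```

```bash
python3 -c "
from station import bot
print(bot.hand_in())"
```

```text
the job is handed in; nothing more can be done
None
```

The roller is back in its stand with both ends home, and I handed the job in at about 35 s with the arm clear. I put the pin in its socket first at a tilt and compressed the spring to about 12 of its 13 mm, with at most 11 N at the wrist. Then I lowered the stub end and let the roller out until the stub bottomed in the large socket.

**Last checks:** with the arm away, both cameras put the roller's middle 7.6–7.7 mm along +y from the yoke's middle (7.5 expected). The stub end is at 66.6–66.7 mm (66.5 is fully home) and the tilt is 0.1° or less. Height disagrees by 0.7 mm: the scene camera reads 76.6 mm and the top camera 75.9 mm. Lying at the bottom of the play would be 76.5 mm.

**What went wrong on the way:**
- **Touch on the block:** on the first approach the roller's cap touched the top of the +y block at about 9 N, because I had left out the cap's radius. That turned the roller 0.16 rad in the grip. I measured the turn and corrected it with the tool.
- **Tilt after release:** the pin first hung about 1° high in its socket. A light push of about 4 N with shut fingers levelled it.

I measured no contact with the things around, but I did not compare their positions before and after.

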